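# Set the stop screw of a dental articulator

## Robot

A 6-joint arm with a two-finger parallel gripper is mounted at the origin on the work surface. World frame = base frame: x ahead of the robot, y to its left, z up, the work surface at z = 0. Lengths are in m, angles in rad, forces in N, time in s.
With the tool pointing down it reaches from about 0.325 to 0.775 m from the base axis. Payload 9.3 kg.
Tool frame: the origin (TCP) lies between the finger pads, 19 mm behind the fingertips; this is the grasp point; z points along the fingers, y is the direction in which the jaws open and shut (so a half turn about z gives the same grasp; the last joint's range is limited). The gripper opens to 85 mm and grips with 20 to 120 N. Pads are 22 mm wide; open, the fingers measure 114 mm over their backs; the gripper's body (76 mm by 85 mm) begins 54 mm behind the grasp point. The pads swing forward as they close: fully open they stand 13 mm farther back than shut.
Start: joints at [1.195, 0.259, 0.021, 1.334, 0, 1.418], TCP at [0.122, 0.536, 0.25] pointing down, gripper open.
Joint ranges: [-3.04, 3.04], [-0.91, 1.82], [-1.04, 1.36], [-1.92, 1.95], [-1.52, 1.45], [-3.14, 3.14]. Speed limits (rad/s): [2.22, 2.22, 2.79, 3.14, 3.14, 3.14].

## Interface

Orientations are given as a rotation vector (axis times angle).
In Python, from rig import telemetry, grab_frame, camera_info, ticket gives the robot as it stands. The module is installed in compiled form; this text tells all that it offers.
- The arm moves only by the tool step_arm, never from a script. Its argument "increments" is a list of rows, each an object of numbers: "dx", "dy", "dz": the shift along the tool's x, y, z in cm; "rx", "ry", "rz": the turn, a rotation vector about the tool's x, y, z in rad; "hand": the opening, from -1 (shut) to 1 (fully open). A call has 1 to 5 rows; each row shifts and turns the commanded pose from where the row before left it, along the tool's axes as they then stand; what a row does not reach is not made up. A row lasts 1/10 s, in which the tool goes at most 50 mm and 8.59 degrees, less where a joint would pass 70% of its speed; a pose out of reach is approached as far as the arm can. A call is refused whole if a number of a shift passes 5 or a number of a turn 0.15, either way. A call with a gripper value outside its range is refused whole. The fingers move at their own pace and stop on an object; "squeeze" is the grip in N (left out, the last holds). Time passes only in rows, so rows that do not move let the fingers close. It gives the time, the measured TCP pose, the force and the opening at its end, in the units of the state.
- telemetry.observe(): the state, without advancing time (a new reading comes with each control period).
- grab_frame(name): name is "scene" or "top" or "wrist"; returns (picture, depth): 480x640x3 uint8, blue, green, red; 480x640 float32, m along the optical axis (not along the pixel's ray), 0 where there is no reading.
- camera_info(name): a dict with "fx", "fy", "cx", "cy" (pixels), "dist" ([k1, k2, p1, p2, k3] as OpenCV has them; the pictures are not rectified), "R" (3x3) and "t" (3): a world point X has camera coordinates R X + t; the wrist camera has in their place "mount" (4x4, takes a point from camera to tool coordinates, whose origin is the TCP and whose axes are the flange's). Camera axes: x right, y down, z forward; pixel columns grow to the right and rows downward; lengths in m; the calibration is good to about 2 mm. A picture is of the moment at which its call begins: read the wrist's pose just before it. camera_info takes no time and is no camera call.
- ticket.close_job(): hands the job in, once; it reports no verdict.
The state is a dict: "clock": time; "q": joint angles; "dq": joint speeds; "joint_torque": joint torques, N m; "tcp_pos": TCP position; "ee_rot": TCP orientation; "wrist_force": force on the tool from outside, world axes, zero at the start; "wrist_torque": the same for the moment, N m; "grip_width": finger opening in m.
Only numpy, scipy, OpenCV 4.12 (cv2) and the standard library are available. Lean on these libraries where they do the work, as an engineer would, in place of code of your own. Each camera call takes 0.05 s, during which the arm holds its last target.

## Task

Take the incisal pin (the longest rod, with the round knob) out of the instrument stand and lower it, without dropping it, through the sleeve at the front of the articulator until it stands upright on the incisal table below, then let it go. Next turn the flat-headed stop screw at the rear of the articulator's upper frame clockwise until it seats, then back it off a quarter turn so that it stands just clear. Finish still holding the screw's head, so that the setting cannot creep before I nip up its lock nut, and leave everything else on the bench where it is.

Things in the scene. Friction and masses are not known exactly. Their poses are not given: they have to be found in the camera images.
- articulator: dental articulator, fixed to the bench: two aluminium frames one above the other, closed and locked, with a pair of plaster casts between them; 170 mm long, 140 mm wide, its upper frame 112 mm above the bench. Origin at bench level; -x towards its front (the pin's sleeve is 75 mm in front of the origin, the stop screw's axis 34 mm behind it), z up
- incisal_pin: plain steel rod 8 mm in diameter with a round knob at the top, 135 mm long in all, 75 g; the knob is 14 mm in diameter and takes up the top 22 mm. Origin at the centre of its foot, z along the rod towards the knob. It starts upright in one of the three holes of the stand, its foot 10 mm above the bench
- sleeve_mouth (a point): centre of the upper mouth of the pin's sleeve, 120 mm above the bench: a block 30 x 30 mm, 24 mm high, with an upright round bore 10 mm wide (2 mm chamfer), open at both ends; z up
- pin_seat (a point): centre of the incisal table's upper face, straight below the sleeve mouth, 32 mm above the bench: a flat with a rim 3 mm high, 16 mm wide inside; the pin's foot goes here, so that the pin's top then stands 167 mm above the bench; z up
- stop_screw: the stop screw: steel thumbscrew on an upright axis with a flat round head like a coin on edge, 30 mm in diameter, 8 mm thick. Origin at the head's centre, about 148 mm above the bench; x along the head's width, y through its thickness, z up. Below the head: a 15 mm round collar (its underside 26 mm below the head's centre) and the boss with the brass lock nut, top 122 mm above the bench
- screw_turn (a joint): angle of the stop screw in rad: 0 when it is seated (a hard stop, its tip on the steel anvil of the lower frame), growing as it is backed off anticlockwise seen from above; it starts between 0.9 and 1.9. Right-hand thread, 1.25 mm a turn, 0.04 N m of friction; it stays where it is left
- stand: grey plastic instrument stand, fixed, 60 x 126 mm at its foot, 40 mm high, three holes in a row 36 mm apart, each 10 mm wide and 30 mm deep; origin under its centre, y along the row. The two other rods in it end at most 90 mm above the bench
- carver: wax carver standing in the stand: 8 mm steel rod with a thin flat blade on top, 80 mm long; origin at its foot
- mill: milling tool standing in the stand: 8 mm steel shank with a small dark cone on top, 68 mm long; origin at its foot
- spare_cast: spare dental cast lying on the bench, about 60 x 64 x 31 mm; origin at the centre of its underside
- liquid_bottle: amber bottle with a black cap, 52 mm across, 105 mm tall; origin at its underside
- wax_dish: shallow white ceramic dish, 72 mm across, 26 mm high; origin at its underside
- wax_knife: wax knife lying on the bench: wooden handle and narrow steel blade, 170 mm long; origin under it, x along it towards the blade
- paper_box: flat white dispenser box, 52 x 72 x 22 mm; origin at its underside
- trim_stone: dark dressing stone, 55 x 36 x 16 mm; origin at its underside

How it is judged:
By the outcome, as a careful person would: the job done as asked, in the order asked, and still so for the second after the job is handed in, while the arm keeps its last pose, push and grip.
It also fails if it takes over 61 s, if anything falls off the work surface, if the arm or the gripper's body presses on something with over 40 N, if the wrist force passes 120 N, or if a joint passes its speed limit or range.

## Working session

There is one attempt and no reset: what is moved stays moved. The work goes in short steps, Python scripts to look and compute and a tool call to move; the robot and the scene stay as the last step left them, time stands still between calls to the robot, and variables do not carry over. Pictures are saved under pics/ and viewed, and the job is handed in when it is done.

Besides the shell and the picture viewer there is one more tool, called by a JSON object that holds its "fn" and its "kwargs". step_arm: Moves the arm, as the interface text tells. Its arguments: {"type":"object","properties":{"increments":{"type":"array","items":{"type":"object","properties":{"dx":{"type":"number"},"dy":{"type":"number"},"dz":{"type":"number"},"rx":{"type":"number"},"ry":{"type":"number"},"rz":{"type":"number"},"hand":{"type":"number"}}}},"squeeze":{"type":"number"}},"required":["increments"]}

```bash
mkdir -p pics; ls; python3 - <<'E'
from rig import telemetry, grab_frame, camera_info
import cv2,numpy as np
s=telemetry.observe()
for k,v in s.items(): print(k,np.round(v,4))
for n in ["scene","top"]:
    p,d=grab_frame(n); cv2.imwrite(f"pics/{n}0.png",p); np.save(f"{n}0.npy",d)
    c=camera_info(n); print(n,{k:np.round(v,4).tolist() for k,v in c.items()})
    print((-np.array(c['R']).T@c['t']).round(3))
print({k:np.round(v,4).tolist() for k,v in camera_info("wrist").items()})
E
```

```text
pics
clock 0.0
q [ 1.1954  0.2592  0.0208  1.3337 -0.      1.4182]
dq [-0.0004  0.0012  0.002   0.001   0.0008 -0.0016]
joint_torque [-1.40000e-03 -5.55647e+01  3.44524e+01  1.38000e-02 -3.00000e-04
  0.00000e+00]
tcp_pos [0.1214 0.5362 0.2494]
ee_rot [-3.4920e-01 -3.1218e+00  2.0000e-03]
wrist_force [ 0.6444 -0.0406 -0.4754]
wrist_torque [ 0.022  -0.0037  0.001 ]
grip_width 0.0853
scene {'fx': 485.6273, 'fy': 485.6273, 'cx': 318.1855, 'cy': 239.7489, 'dist': [0.0052, 0.0, 0.0, 0.0, 0.0], 'R': [[0.2491, 0.9684, -0.0096], [0.6552, -0.1758, -0.7347], [-0.7132, 0.1767, -0.6783]], 't': [-0.0899, -0.2569, 1.4185]}
[ 1.202 -0.209  0.773]
top {'fx': 501.5127, 'fy': 501.5127, 'cx': 326.8237, 'cy': 237.6341, 'dist': [-0.0535, 0.0, 0.0, 0.0, 0.0], 'R': [[-0.006, -1.0, 0.0079], [-0.999, 0.0056, -0.0444], [0.0444, -0.0082, -0.999]], 't': [-0.0513, 0.5326, 1.0664]}
[ 0.484 -0.046  1.089]
{'fx': 395.1322, 'fy': 395.1322, 'cx': 318.5178, 'cy': 239.932, 'dist': [-0.073, 0.0, 0.0, 0.0, 0.0], 'mount': [[0.0007, -0.9535, -0.3014, 0.0781], [1.0, 0.0011, -0.0011, 0.0], [0.0014, -0.3014, 0.9535, -0.1248], [0.0, 0.0, 0.0, 1.0]]}
```

View pics/scene0.png

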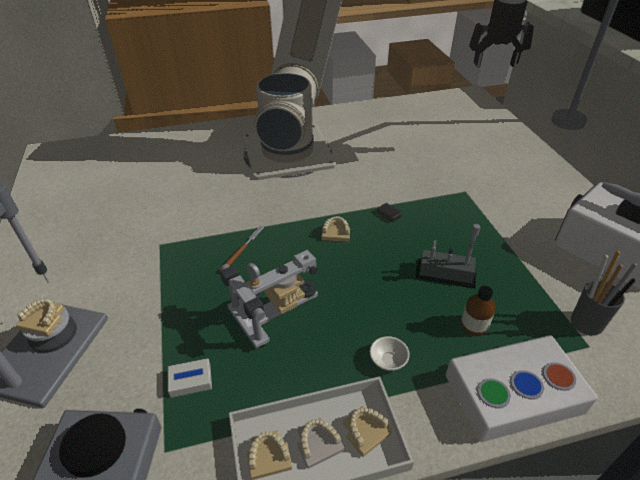

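View pics/top0.png

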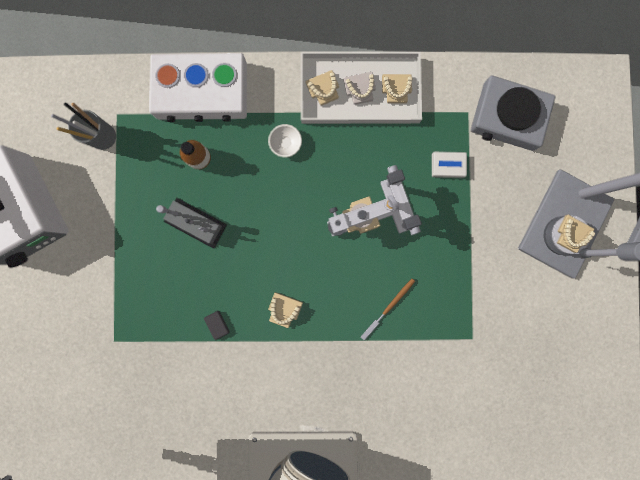

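The top view shows the stand near (195,222), with the tall pin's knob near (160,209). The sleeve is near (337,223) and the rear of the articulator near (400,205). I'll enlarge both areas.

```bash
python3 - <<'E'
import cv2,numpy as np
t=cv2.imread("pics/top0.png"); s=cv2.imread("pics/scene0.png")
a=cv2.resize(t[155:255,315:435],None,fx=5,fy=5,interpolation=cv2.INTER_CUBIC)
b=cv2.resize(t[190:260,140:260],None,fx=5,fy=5,interpolation=cv2.INTER_CUBIC)
c=cv2.resize(s[240:355,215:335],None,fx=5,fy=5,interpolation=cv2.INTER_CUBIC)
d=cv2.resize(s[215:295,410:490],None,fx=6,fy=6,interpolation=cv2.INTER_CUBIC)
for n,i in zip("abcd",[a,b,c,d]): cv2.imwrite(f"pics/crop_{n}.png",i)
E
```

```text
(no output)
```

View pics/crop_a.png

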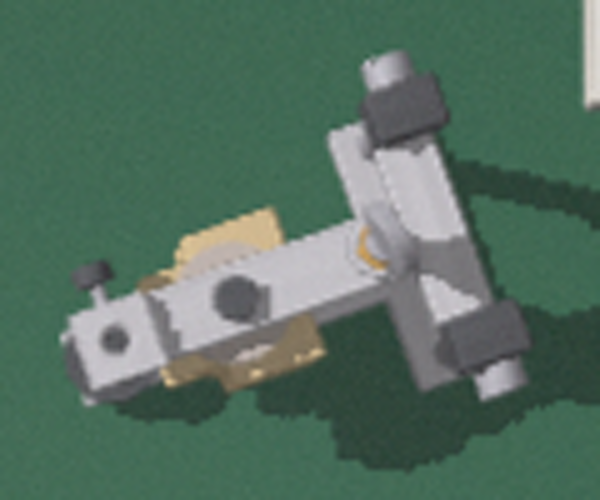

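View pics/crop_b.png

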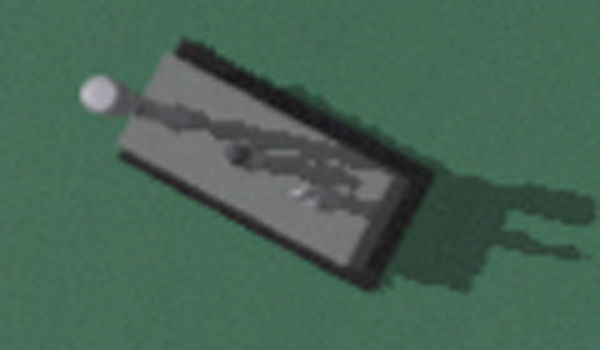

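View pics/crop_c.png

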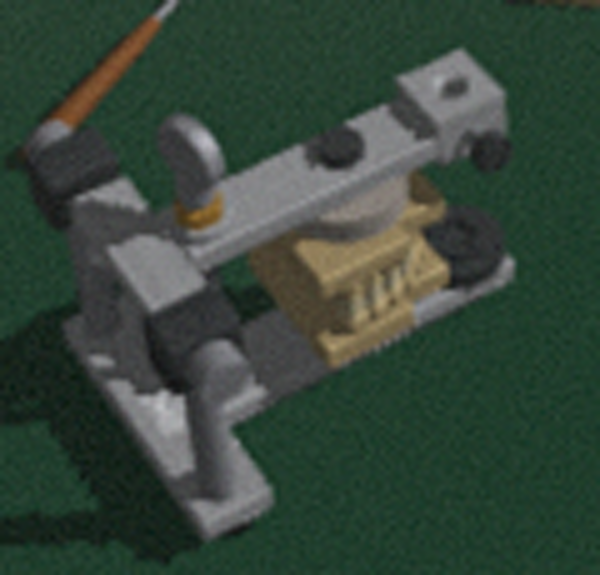

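View pics/crop_d.png

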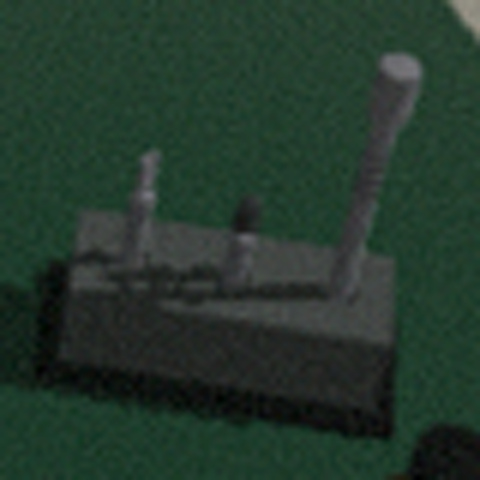

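```bash
cat > h.py <<'E'
import cv2,numpy as np
from scipy.spatial.transform import Rotation as Ro
from rig import camera_info,telemetry,grab_frame
def ray(n,uv,pose=None):
    c=camera_info(n);K=np.array([[c['fx'],0,c['cx']],[0,c['fy'],c['cy']],[0,0,1]])
    p=cv2.undistortPoints(np.array([[uv]],float),K,np.array(c['dist'],float))[0,0]
    d=np.array([p[0],p[1],1.])
    if n=="wrist":
        M=np.array(c['mount']);R,t=pose
        return R@M[:3,3]+t, R@(M[:3,:3]@d)
    R=np.array(c['R']);return -R.T@np.array(c['t']),R.T@d
def onz(n,uv,z,pose=None):
    o,d=ray(n,uv,pose);return o+d*(z-o[2])/d[2]
def tri(r1,r2):
    A=np.zeros((3,3));b=np.zeros(3);ds=[]
    for o,d in (r1,r2):
        d=d/np.linalg.norm(d);P=np.eye(3)-np.outer(d,d);A+=P;b+=P@o;ds.append((P,o))
    x=np.linalg.solve(A,b);return x,[np.linalg.norm(P@(x-o)) for P,o in ds]
def pose():
    s=telemetry.observe();return Ro.from_rotvec(s['ee_rot']).as_matrix(),np.array(s['tcp_pos'])
E
python3 - <<'E'
from h import *
f=lambda x,y,k,x0,y0:((x+.5)/k-.5+x0,(y+.5)/k-.5+y0)
T={'knob':(f(100,94,5,140,190),f(401,66,6,410,215),.145),
'sleeve':(f(115,340,5,315,155),f(455,88,5,215,240),.120),
'screw':(f(392,238,5,315,155),f(190,160,5,215,240),.148)}
for k,(a,b,z) in T.items():
    print(k,onz('top',a,z).round(4),onz('scene',b,z).round(4),tri(ray('top',a),ray('scene',b)))
s=onz('top',T['sleeve'][0],.12);w=onz('top',T['screw'][0],.148);print(np.linalg.norm((s-w)[:2]))
R,t=pose();print(R.round(3),t)
E
```

```text
knob [0.5837 0.2635 0.145 ] [0.5832 0.264  0.145 ] (array([0.58366505, 0.2635132 , 0.14549893]), [np.float64(0.0001331329856715714), np.float64(0.0001331329856714505)])
sleeve [ 0.5565 -0.0745  0.12  ] [ 0.5575 -0.0741  0.12  ] (array([ 0.55666174, -0.07426769,  0.11920478]), [np.float64(0.00030042006435321744), np.float64(0.00030042006435323414)])
screw [ 0.5925 -0.1787  0.148 ] [ 0.5962 -0.1791  0.148 ] (array([ 0.59294013, -0.17903733,  0.14471989]), [np.float64(9.26181550117529e-05), np.float64(9.26181550117884e-05)])
0.11017946097148179
[[-0.975  0.221 -0.   ]
 [ 0.221  0.975 -0.001]
 [ 0.    -0.001 -1.   ]] [0.12144511 0.53620776 0.24941789]
```

Both views agree to within 1 mm, and the sleeve–screw spacing comes out at 110 mm against the stated 109 mm. Next I move above the pin.

{"fn": "step_arm", "kwargs": {"increments": [{"dx":-4.6,"dy":-1.5,"hand":1},{"dx":-4.6,"dy":-1.5},{"dx":-4.6,"dy":-1.5},{"dx":-4.6,"dy":-1.5},{"dx":-4.6,"dy":-1.5}]}}

```text
validation failed for argument at $.in...
```

{"fn": "step_arm", "kwargs": {"increments": [{"dx":-4.6,"dy":-1.5},{"dx":-4.6,"dy":-1.5},{"dx":-4.6,"dy":-1.5},{"dx":-4.6,"dy":-1.5},{"dx":-4.6,"dy":-1.5}]}}

```text
validation failed for argument at $.in...
```

{"fn": "step_arm", "kwargs": {"increments": [{"dx":-4.6,"dy":-1.5},{},{}]}}

```text
validation failed for argument at $.in...
```

```bash
python3 - <<'E'
from h import *
R,t=pose();p,d=grab_frame("wrist");cv2.imwrite("pics/w1.png",p)
np.savez("w1.npz",R=R,t=t);print(R.round(3),t,telemetry.observe()['q'])
# project the expected knob
c=camera_info("wrist");M=np.array(c['mount']);X=np.array([.5836,.2637,.145])
pc=np.linalg.inv(M)@np.r_[R.T@(X-t),1];print(pc, c['fx']*pc[0]/pc[2]+c['cx'],c['fy']*pc[1]/pc[2]+c['cy'])
E
```

```text
[[-0.975  0.221 -0.   ]
 [ 0.221  0.975 -0.001]
 [ 0.    -0.001 -1.   ]] [0.12144511 0.53620776 0.24941789] [ 1.19541025e+00  2.59054767e-01  2.09139105e-02  1.33368042e+00
 -2.41594311e-05  1.41821865e+00]
[-0.16368593  0.49237313  0.3963409   1.        ] 155.33109267865046 730.80358015244
```

View pics/w1.png

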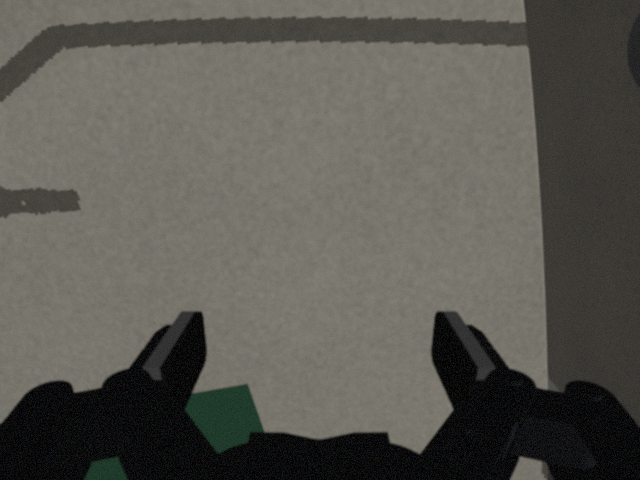

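The calls were refused, so each row probably needs every key. The picture is still from the start pose, with the fingers at the bottom.

{"fn": "step_arm", "kwargs": {"increments": [{"dx":-4.6,"dy":-1.5,"dz":0,"rx":0,"ry":0,"rz":0,"hand":1},{"dx":-4.6,"dy":-1.5,"dz":0,"rx":0,"ry":0,"rz":0,"hand":1},{"dx":-4.6,"dy":-1.5,"dz":0,"rx":0,"ry":0,"rz":0,"hand":1},{"dx":-4.6,"dy":-1.5,"dz":0,"rx":0,"ry":0,"rz":0,"hand":1},{"dx":-4.6,"dy":-1.5,"dz":0,"rx":0,"ry":0,"rz":0,"hand":1}], "squeeze": 40}}

```text
clock: 0.65
tcp_pos: [0.3306, 0.4112, 0.2499]
ee_rot: [-0.349, -3.122, 0.0]
wrist_force: [0.8, 0.9, 0.1]
grip_width: 0.0857
```

{"fn": "step_arm", "kwargs": {"increments": [{"dx":-4.6,"dy":-1.5,"dz":0,"rx":0,"ry":0,"rz":0,"hand":1},{"dx":-4.6,"dy":-1.5,"dz":0,"rx":0,"ry":0,"rz":0,"hand":1},{"dx":-4.6,"dy":-1.5,"dz":0,"rx":0,"ry":0,"rz":0,"hand":1},{"dx":-4.6,"dy":-1.5,"dz":0,"rx":0,"ry":0,"rz":0,"hand":0},{"dx":-4.6,"dy":-1.5,"dz":0,"rx":0,"ry":0,"rz":0,"hand":0}]}}

```text
clock: 1.15
tcp_pos: [0.5385, 0.2871, 0.2498]
ee_rot: [-0.349, -3.122, 0.0]
wrist_force: [0.8, 0.2, 0.3]
grip_width: 0.0592
```

{"fn": "step_arm", "kwargs": {"increments": [{"dx":-4.6,"dy":-1.5,"dz":0,"rx":0,"ry":0,"rz":0,"hand":0},{"dx":0,"dy":0,"dz":0,"rx":0,"ry":0,"rz":0,"hand":0}]}}

```text
clock: 1.35
tcp_pos: [0.5828, 0.2601, 0.248]
ee_rot: [-0.357, -3.121, 0.002]
wrist_force: [-0.7, 0.0, -0.7]
grip_width: 0.0427
```

```bash
python3 - <<'E'
from h import *
R,t=pose();p,d=grab_frame("wrist");cv2.imwrite("pics/w2.png",p)
np.savez("w2.npz",R=R,t=t);print(R.round(3),t,telemetry.observe()['q'])
c=camera_info("wrist");M=np.array(c['mount']);X=np.array([.5836,.2637,.145])
pc=np.linalg.inv(M)@np.r_[R.T@(X-t),1];print(pc, c['fx']*pc[0]/pc[2]+c['cx'],c['fy']*pc[1]/pc[2]+c['cy'])
E
```

```text
[[-0.974  0.226 -0.001]
 [ 0.226  0.974 -0.001]
 [ 0.001 -0.001 -1.   ]] [0.58280611 0.26013248 0.24803216] [ 2.91714913e-01  4.12509307e-01  2.46060213e-01  1.40629537e+00
 -2.01157861e-04  5.18296729e-01]
[0.00403762 0.00582456 0.24074998 1.        ] 325.14461040617795 249.4915944555813
```

View pics/w2.png

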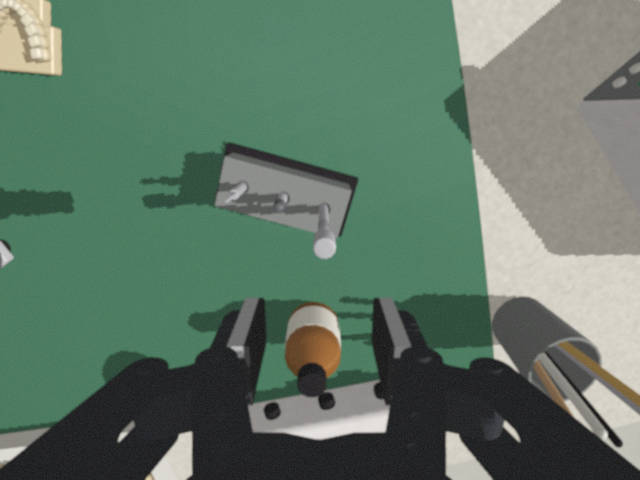

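The wrist view shows the knob top at (324,246), about 3 px (2 mm) from where the other cameras put it. I go down to knob height.

{"fn": "step_arm", "kwargs": {"increments": [{"dx":0,"dy":0.3,"dz":3.5,"rx":0,"ry":0,"rz":0,"hand":0},{"dx":0,"dy":0,"dz":4,"rx":0,"ry":0,"rz":0,"hand":0},{"dx":0,"dy":0,"dz":2.5,"rx":0,"ry":0,"rz":0,"hand":0},{"dx":0,"dy":0,"dz":1.4,"rx":0,"ry":0,"rz":0,"hand":0},{"dx":0,"dy":0,"dz":0,"rx":0,"ry":0,"rz":0,"hand":0}]}}

```text
clock: 1.9
tcp_pos: [0.5772, 0.267, 0.1339]
ee_rot: [-0.347, -3.118, 0.002]
wrist_force: [0.8, -0.4, 0.4]
grip_width: 0.0425
```

```bash
python3 - <<'E'
from h import *
R,t=pose();p,d=grab_frame("wrist");cv2.imwrite("pics/w3.png",p)
print(t)
E
```

```text
[0.57718799 0.26699255 0.13387912]
```

View pics/w3.png

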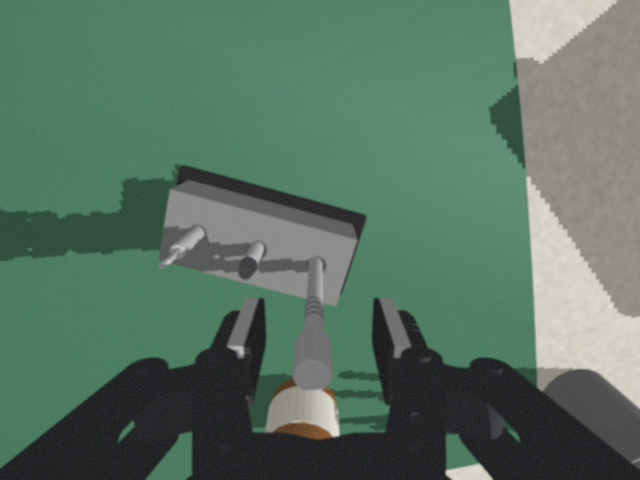

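The knob is between the fingers at about (313,375). The arm settled about 6 mm short in x, so I correct that and close the fingers.

{"fn": "step_arm", "kwargs": {"increments": [{"dx":-0.6,"dy":-0.2,"dz":0,"rx":0,"ry":0,"rz":0,"hand":0},{"dx":0,"dy":0,"dz":0,"rx":0,"ry":0,"rz":0,"hand":0},{"dx":0,"dy":0,"dz":0,"rx":0,"ry":0,"rz":0,"hand":-0.4},{"dx":0,"dy":0,"dz":0,"rx":0,"ry":0,"rz":0,"hand":-0.5}], "squeeze": 30}}

```text
clock: 2.35
tcp_pos: [0.5848, 0.2633, 0.1366]
ee_rot: [0.349, 3.121, 0.001]
wrist_force: [0.2, 0.2, -0.2]
grip_width: 0.0213
```

```bash
python3 - <<'E'
from h import *
R,t=pose();p,d=grab_frame("wrist");cv2.imwrite("pics/w4.png",p[200:])
print(t,R.round(4))
E
```

```text
[0.58482439 0.26331864 0.13656447] [[-9.752e-01  2.211e-01  8.000e-04]
 [ 2.211e-01  9.752e-01  3.000e-04]
 [-7.000e-04  4.000e-04 -1.000e+00]]
```

View pics/w4.png

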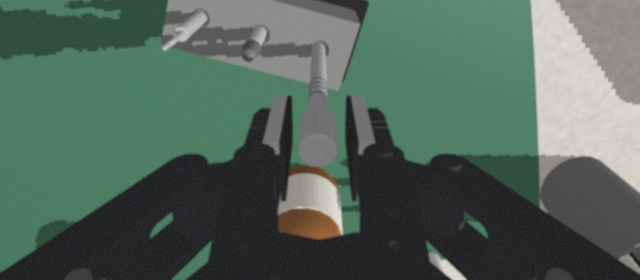

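{"fn": "step_arm", "kwargs": {"increments": [{"dx":0,"dy":0,"dz":0,"rx":0,"ry":0,"rz":0,"hand":-0.5},{"dx":0,"dy":0,"dz":0,"rx":0,"ry":0,"rz":0,"hand":-0.5}]}}

```text
clock: 2.6
tcp_pos: [0.5846, 0.2633, 0.1361]
ee_rot: [0.349, 3.122, -0.0]
wrist_force: [-0.5, 0.3, 1.1]
grip_width: 0.0211
```

{"fn": "step_arm", "kwargs": {"increments": [{"dx":0,"dy":0,"dz":0,"rx":0,"ry":0,"rz":0,"hand":-0.5},{"dx":0,"dy":0,"dz":0,"rx":0,"ry":0,"rz":0,"hand":-0.5}]}}

```text
clock: 2.8
tcp_pos: [0.5846, 0.2633, 0.1359]
ee_rot: [-0.349, -3.122, 0.0]
wrist_force: [0.5, -0.5, 0.3]
grip_width: 0.0216
```

{"fn": "step_arm", "kwargs": {"increments": [{"dx":0.1,"dy":0,"dz":0.2,"rx":0,"ry":0,"rz":0,"hand":-0.5},{"dx":0,"dy":0,"dz":0,"rx":0,"ry":0,"rz":0,"hand":-0.5},{"dx":0,"dy":0,"dz":0,"rx":0,"ry":0,"rz":0,"hand":-1},{"dx":0,"dy":0,"dz":0,"rx":0,"ry":0,"rz":0,"hand":-1},{"dx":0,"dy":0,"dz":0,"rx":0,"ry":0,"rz":0,"hand":-1}], "squeeze": 40}}

```text
clock: 3.3
tcp_pos: [0.5836, 0.2635, 0.1339]
ee_rot: [-0.349, -3.122, 0.0]
wrist_force: [-0.2, -0.3, -0.6]
grip_width: 0.0128
```

{"fn": "step_arm", "kwargs": {"increments": [{"dx":0,"dy":0,"dz":0,"rx":0,"ry":0,"rz":0,"hand":-1},{"dx":0,"dy":0,"dz":0,"rx":0,"ry":0,"rz":0,"hand":-1}]}}

```text
clock: 3.5
tcp_pos: [0.5837, 0.2635, 0.134]
ee_rot: [-0.349, -3.122, 0.0]
wrist_force: [-0.5, -0.2, -1.6]
grip_width: 0.0128
```

```bash
python3 - <<'E'
from h import *
R,t=pose();p,d=grab_frame("wrist");cv2.imwrite("pics/w5.png",p[200:])
s=telemetry.observe();print(t,s['wrist_force'],s['wrist_torque'],s['grip_width'],s['q'])
E
```

```text
[0.58365948 0.26353585 0.13395353] [-0.7818512   0.02172262 -1.49103781] [ 0.01647408  0.02424935 -0.0262543 ] 0.012766587345966968 [ 2.93184541e-01  4.61881351e-01  3.21930133e-02  1.14122663e+00
 -1.42173037e-05  5.16007650e-01]
```

View pics/w5.png

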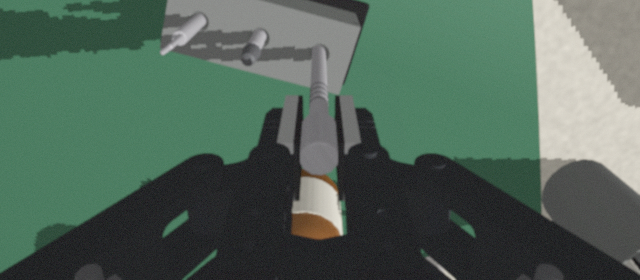

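The knob is held at 12.8 mm opening. I lift it slowly at first, then faster.

{"fn": "step_arm", "kwargs": {"increments": [{"dx":0,"dy":0,"dz":-0.5,"rx":0,"ry":0,"rz":0,"hand":-1},{"dx":0,"dy":0,"dz":-1.5,"rx":0,"ry":0,"rz":0,"hand":-1},{"dx":0,"dy":0,"dz":-2,"rx":0,"ry":0,"rz":0,"hand":-1},{"dx":0,"dy":0,"dz":-2,"rx":0,"ry":0,"rz":0,"hand":-1},{"dx":0,"dy":0,"dz":-2,"rx":0,"ry":0,"rz":0,"hand":-1}]}}

```text
clock: 4.05
tcp_pos: [0.5836, 0.2635, 0.2152]
ee_rot: [0.349, 3.122, 0.0]
wrist_force: [0.4, -0.1, 0.2]
grip_width: 0.0126
```

{"fn": "step_arm", "kwargs": {"increments": [{"dx":0,"dy":0,"dz":-2,"rx":0,"ry":0,"rz":0,"hand":-1},{"dx":0,"dy":0,"dz":-2,"rx":0,"ry":0,"rz":0,"hand":-1},{"dx":0,"dy":0,"dz":-1,"rx":0,"ry":0,"rz":0,"hand":-1},{"dx":0,"dy":0,"dz":0,"rx":0,"ry":0,"rz":0,"hand":-1}]}}

```text
clock: 4.45
tcp_pos: [0.5841, 0.2637, 0.2655]
ee_rot: [0.349, 3.12, 0.002]
wrist_force: [-0.5, 0.4, -1.1]
grip_width: 0.0127
```

```bash
python3 - <<'E'
from h import *
R,t=pose();p,d=grab_frame("wrist");cv2.imwrite("pics/w6.png",p[200:])
s=telemetry.observe();print(t,s['wrist_force'],s['wrist_torque'],s['grip_width'],s['q'])
# target delta: top-camera sleeve minus knob
D=np.array([.5570-.5836,-.0744-.2636,0]);print((R.T@D).round(4))
E
```

```text
[0.58408536 0.26368213 0.26545661] [ 0.70783749  0.27120838 -0.67812977] [-0.00723887  0.05490575  0.06126048] 0.012416150903612604 [2.93208037e-01 4.15305614e-01 2.90137782e-01 1.44477923e+00
 5.78845722e-06 5.16037881e-01]
[-4.880e-02 -3.355e-01 -3.000e-04]
```

View pics/w6.png

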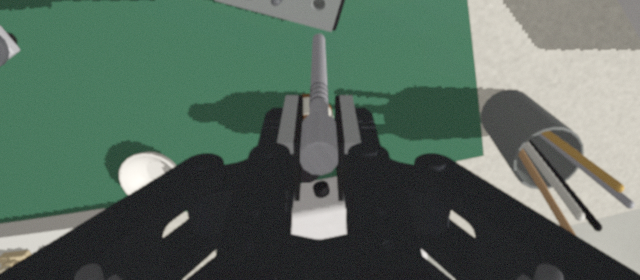

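The pin is out and held firmly, with the foot at about 0.14 m. I carry it over to the sleeve.

{"fn": "step_arm", "kwargs": {"increments": [{"dx":-0.3,"dy":-1.5,"dz":0,"rx":0,"ry":0,"rz":0,"hand":-1},{"dx":-0.4,"dy":-3,"dz":0,"rx":0,"ry":0,"rz":0,"hand":-1},{"dx":-0.4,"dy":-3,"dz":0,"rx":0,"ry":0,"rz":0,"hand":-1},{"dx":-0.4,"dy":-3,"dz":0,"rx":0,"ry":0,"rz":0,"hand":-1},{"dx":-0.4,"dy":-3,"dz":0,"rx":0,"ry":0,"rz":0,"hand":-1}]}}

```text
clock: 5.0
tcp_pos: [0.5715, 0.1258, 0.2628]
ee_rot: [-0.349, -3.12, 0.001]
wrist_force: [0.6, 0.2, -0.7]
grip_width: 0.0122
```

{"fn": "step_arm", "kwargs": {"increments": [{"dx":-0.5,"dy":-3,"dz":0,"rx":0,"ry":0,"rz":0,"hand":-1},{"dx":-0.5,"dy":-3,"dz":0,"rx":0,"ry":0,"rz":0,"hand":-1},{"dx":-0.5,"dy":-3,"dz":0,"rx":0,"ry":0,"rz":0,"hand":-1},{"dx":-0.5,"dy":-3,"dz":0,"rx":0,"ry":0,"rz":0,"hand":-1},{"dx":-0.5,"dy":-3,"dz":0,"rx":0,"ry":0,"rz":0,"hand":-1}]}}

```text
clock: 5.5
tcp_pos: [0.5626, -0.026, 0.2629]
ee_rot: [-0.35, -3.12, 0.0]
wrist_force: [-0.6, -0.7, 0.1]
grip_width: 0.0126
```

{"fn": "step_arm", "kwargs": {"increments": [{"dx":-0.3,"dy":-3,"dz":0,"rx":0,"ry":0,"rz":0,"hand":-1},{"dx":-0.2,"dy":-2,"dz":0,"rx":0,"ry":0,"rz":0,"hand":-1},{"dx":0,"dy":0,"dz":0,"rx":0,"ry":0,"rz":0,"hand":-1},{"dx":0,"dy":0,"dz":0,"rx":0,"ry":0,"rz":0,"hand":-1},{"dx":0,"dy":0,"dz":0,"rx":0,"ry":0,"rz":0,"hand":-1}]}}

```text
clock: 6.0
tcp_pos: [0.5572, -0.0735, 0.2636]
ee_rot: [-0.349, -3.121, -0.0]
wrist_force: [0.7, 0.0, -0.6]
grip_width: 0.0125
```

```bash
python3 - <<'E'
from h import *
R,t=pose();p,d=grab_frame("wrist");cv2.imwrite("pics/w7.png",p)
s=telemetry.observe();print(t,s['grip_width'],s['q'])
D=np.array([.5570,-.0744,0])-np.array([t[0],t[1],0]);print((R.T@D).round(4))
E
```

```text
[ 0.55715426 -0.07350296  0.26355316] 0.012450961505700114 [-2.80120004e-01  2.76461913e-01  8.10023429e-02  1.37592501e+00
  1.44793530e-04 -5.81441086e-02]
[-0.     -0.0009 -0.    ]
```

View pics/w7.png

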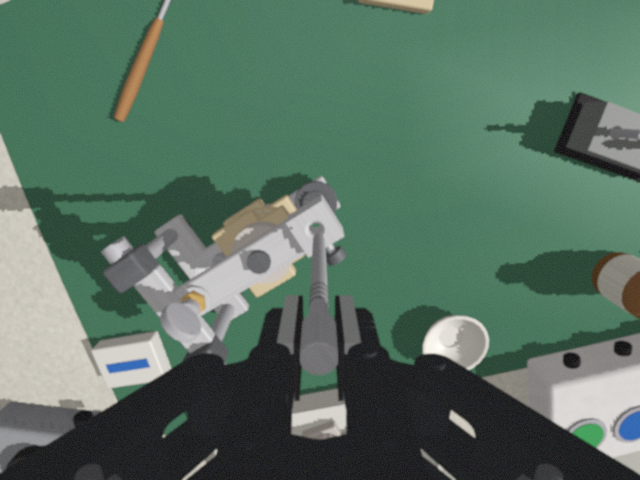

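The wrist view shows the bore at about (316,229), with the pin's foot next to it at about (317,236). I'll enlarge it to measure the offset.

```bash
python3 - <<'E'
import cv2
p=cv2.imread("pics/w7.png");cv2.imwrite("pics/w7c.png",cv2.resize(p[190:390,270:370],None,fx=6,fy=6,interpolation=cv2.INTER_CUBIC)[:600])
from h import *
p,d=grab_frame("scene");cv2.imwrite("pics/s7c.png",cv2.resize(p[180:300,240:360],None,fx=5,fy=5,interpolation=cv2.INTER_CUBIC))
E
```

```text
(no output)
```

View pics/w7c.png

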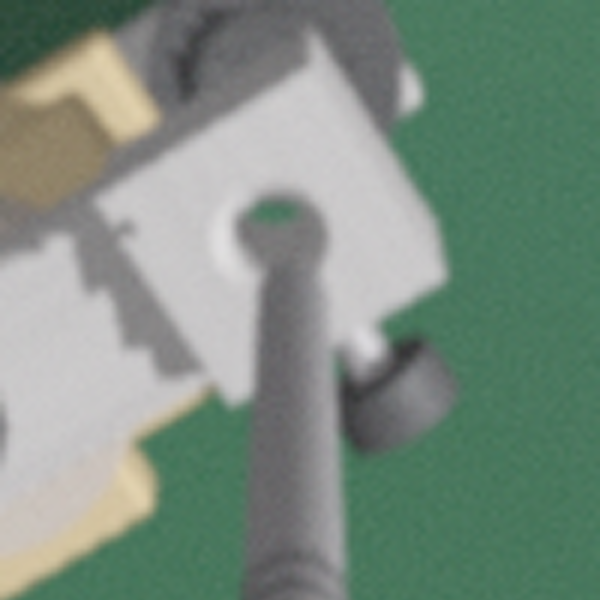

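View pics/s7c.png

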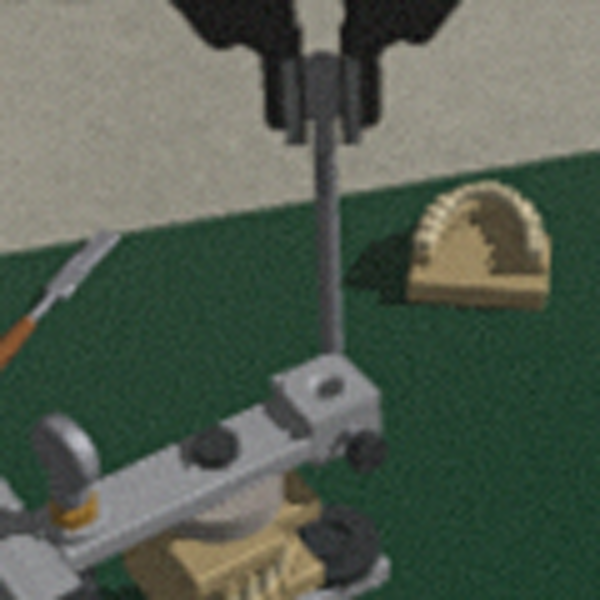

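```bash
python3 - <<'E'
from h import *
I=(np.eye(3),np.zeros(3))
print('bore',onz('wrist',(316.6,228.3),.2636-.120,I))
for v in (356,358,360,362): print('knob top',onz('wrist',(319,v),-.011,I))
p=cv2.imread("pics/w7.png");cv2.imwrite("pics/w7d.png",cv2.resize(p[310:390,270:370],None,fx=6,fy=6,interpolation=cv2.INTER_CUBIC))
c=camera_info('wrist');M=np.linalg.inv(np.array(c['mount']))
for X in [(0,0,.124),(.004,0,.124),(-.004,0,.124),(0,0,-.011),(0.007,0,-.011),(-.007,0,-.011),(0,0,.1436)]:
    q=M@np.r_[X,1];print(X,c['fx']*q[0]/q[2]+c['cx'],c['fy']*q[1]/q[2]+c['cy'])
E
```

```text
bore [ 0.00186516 -0.00163912  0.1436    ]
knob top [ 1.31321266e-03  9.72651448e-05 -1.10000000e-02]
knob top [ 5.25737406e-04  9.81797844e-05 -1.10000000e-02]
knob top [-2.65132157e-04  9.90990190e-05 -1.10000000e-02]
knob top [-0.00105943  0.00010002 -0.011     ]
(0, 0, 0.124) 318.9059325515795 239.14010861885967
(0.004, 0, 0.124) 318.9122711959474 233.3298729493922
(-0.004, 0, 0.124) 318.8996522511104 244.89686411461358
(0, 0, -0.011) 318.70760707778805 360.1417670832745
(0.007, 0, -0.011) 318.7265471307357 341.79340076097344
(-0.007, 0, -0.011) 318.68926282871683 377.91294242242515
(0, 0, 0.1436) 318.9195367010424 230.83999156614888
```

View pics/w7d.png

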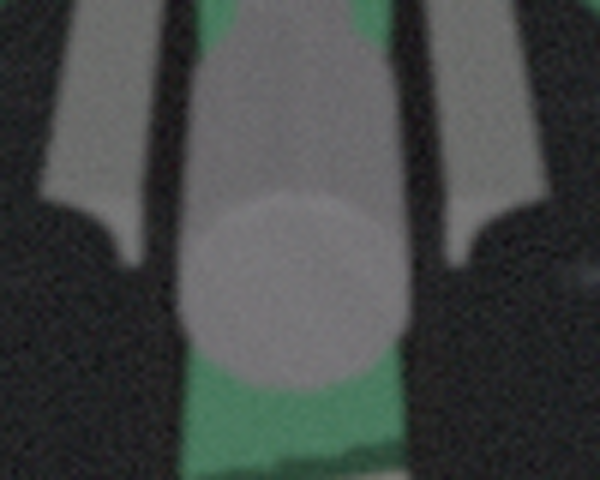

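The wrist view puts the bore 1.4 mm away in +x and 1.6 mm in -y. The other cameras say 0.0 and -0.9 mm. I split the difference and go to just above the mouth.

{"fn": "step_arm", "kwargs": {"increments": [{"dx":0.07,"dy":-0.12,"dz":0.8,"rx":0,"ry":0,"rz":0,"hand":-1},{"dx":0,"dy":0,"dz":0.7,"rx":0,"ry":0,"rz":0,"hand":-1},{"dx":0,"dy":0,"dz":0,"rx":0,"ry":0,"rz":0,"hand":-1},{"dx":0,"dy":0,"dz":0,"rx":0,"ry":0,"rz":0,"hand":-1}]}}

```text
clock: 6.5
tcp_pos: [0.5564, -0.0748, 0.2486]
ee_rot: [-0.349, -3.121, -0.0]
wrist_force: [0.5, 1.0, -1.5]
grip_width: 0.0127
```

```bash
python3 - <<'E'
from h import *
R,t=pose();p,d=grab_frame("wrist");cv2.imwrite("pics/w8c.png",cv2.resize(p[190:290,270:370],None,fx=6,fy=6,interpolation=cv2.INTER_CUBIC))
p,d=grab_frame("scene");cv2.imwrite("pics/s8c.png",cv2.resize(p[220:290,270:340],None,fx=8,fy=8,interpolation=cv2.INTER_CUBIC))
print(t)
E
```

```text
[ 0.55635555 -0.07480694  0.24863734]
```

View pics/w8c.png

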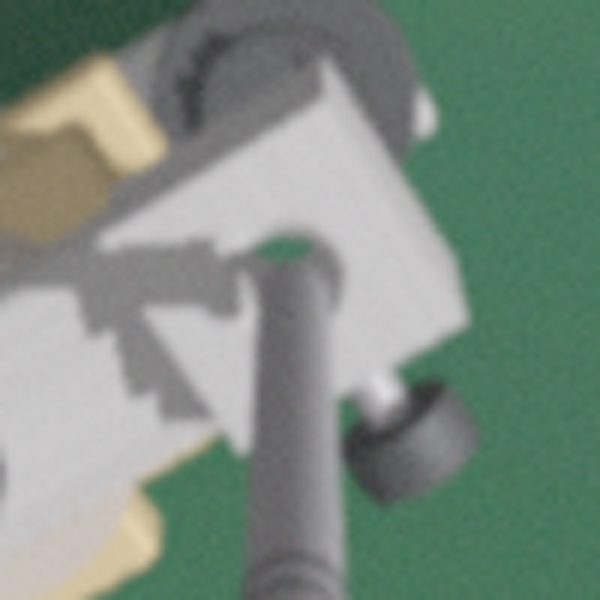

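View pics/s8c.png

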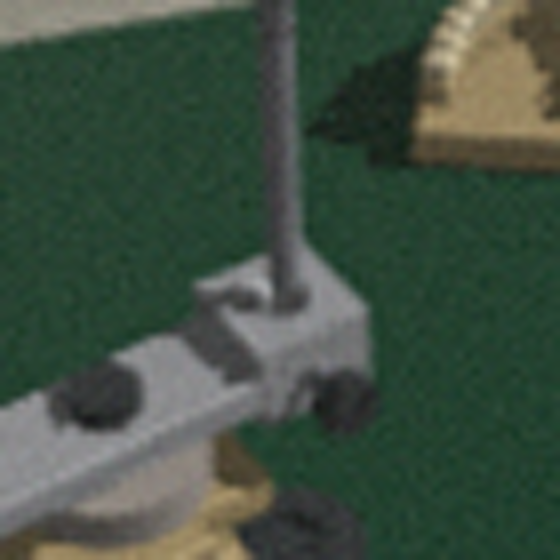

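The foot now sits over the hole in both views (wrist crop: hole centre about (293,276), foot lined up). I lower it in gently.

{"fn": "step_arm", "kwargs": {"increments": [{"dx":0.03,"dy":0,"dz":0.3,"rx":0,"ry":0,"rz":0,"hand":-1},{"dx":0,"dy":0,"dz":0.3,"rx":0,"ry":0,"rz":0,"hand":-1},{"dx":0,"dy":0,"dz":0.3,"rx":0,"ry":0,"rz":0,"hand":-1},{"dx":0,"dy":0,"dz":0.1,"rx":0,"ry":0,"rz":0,"hand":-1},{"dx":0,"dy":0,"dz":0,"rx":0,"ry":0,"rz":0,"hand":-1}]}}

```text
clock: 7.1
tcp_pos: [0.5561, -0.075, 0.2388]
ee_rot: [-0.349, -3.122, -0.0]
wrist_force: [0.8, 0.6, -0.6]
grip_width: 0.0126
```

```bash
python3 - <<'E'
from h import *
s=telemetry.observe();print(s['tcp_pos'],s['wrist_force'],s['wrist_torque'])
E
```

```text
[ 0.55610914 -0.07498296  0.23875412] [ 0.81386022  0.62572573 -0.59889751] [-0.02165113 -0.02658187 -0.0267521 ]
```

The foot is 5 mm inside the bore with no contact force. I carry on down.

{"fn": "step_arm", "kwargs": {"increments": [{"dx":0,"dy":0,"dz":0.6,"rx":0,"ry":0,"rz":0,"hand":-1},{"dx":0,"dy":0,"dz":0.6,"rx":0,"ry":0,"rz":0,"hand":-1},{"dx":0,"dy":0,"dz":0.6,"rx":0,"ry":0,"rz":0,"hand":-1},{"dx":0,"dy":0,"dz":0.6,"rx":0,"ry":0,"rz":0,"hand":-1},{"dx":0,"dy":0,"dz":0.6,"rx":0,"ry":0,"rz":0,"hand":-1}]}}

```text
clock: 7.6
tcp_pos: [0.5561, -0.0749, 0.2083]
ee_rot: [-0.349, -3.122, -0.0]
wrist_force: [-0.4, -0.4, -0.1]
grip_width: 0.0122
```

{"fn": "step_arm", "kwargs": {"increments": [{"dx":0,"dy":0,"dz":0.8,"rx":0,"ry":0,"rz":0,"hand":-1},{"dx":0,"dy":0,"dz":0.8,"rx":0,"ry":0,"rz":0,"hand":-1},{"dx":0,"dy":0,"dz":0.8,"rx":0,"ry":0,"rz":0,"hand":-1},{"dx":0,"dy":0,"dz":0.8,"rx":0,"ry":0,"rz":0,"hand":-1},{"dx":0,"dy":0,"dz":0.8,"rx":0,"ry":0,"rz":0,"hand":-1}]}}

```text
clock: 8.1
tcp_pos: [0.5561, -0.075, 0.1683]
ee_rot: [-0.349, -3.122, 0.0]
wrist_force: [0.5, -0.1, -0.0]
grip_width: 0.0128
```

Free travel so far, with 12 mm to go.

{"fn": "step_arm", "kwargs": {"increments": [{"dx":0,"dy":0,"dz":0.4,"rx":0,"ry":0,"rz":0,"hand":-1},{"dx":0,"dy":0,"dz":0.3,"rx":0,"ry":0,"rz":0,"hand":-1},{"dx":0,"dy":0,"dz":0.2,"rx":0,"ry":0,"rz":0,"hand":-1},{"dx":0,"dy":0,"dz":0,"rx":0,"ry":0,"rz":0,"hand":-1}]}}

```text
clock: 8.5
tcp_pos: [0.5562, -0.075, 0.1599]
ee_rot: [-0.349, -3.122, 0.0]
wrist_force: [1.2, -0.1, -0.2]
grip_width: 0.0127
```

{"fn": "step_arm", "kwargs": {"increments": [{"dx":0,"dy":0,"dz":0.1,"rx":0,"ry":0,"rz":0,"hand":-1},{"dx":0,"dy":0,"dz":0.1,"rx":0,"ry":0,"rz":0,"hand":-1},{"dx":0,"dy":0,"dz":0,"rx":0,"ry":0,"rz":0,"hand":-1}]}}

```text
clock: 8.8
tcp_pos: [0.5562, -0.075, 0.158]
ee_rot: [0.349, 3.122, -0.0]
wrist_force: [-0.4, -0.7, -0.4]
grip_width: 0.0127
```

{"fn": "step_arm", "kwargs": {"increments": [{"dx":0,"dy":0,"dz":0.1,"rx":0,"ry":0,"rz":0,"hand":-1},{"dx":0,"dy":0,"dz":0,"rx":0,"ry":0,"rz":0,"hand":-1}]}}

```text
clock: 9.0
tcp_pos: [0.5562, -0.075, 0.1569]
ee_rot: [-0.349, -3.122, 0.0]
wrist_force: [0.2, -0.0, -0.5]
grip_width: 0.0127
```

{"fn": "step_arm", "kwargs": {"increments": [{"dx":0,"dy":0,"dz":0.1,"rx":0,"ry":0,"rz":0,"hand":-1},{"dx":0,"dy":0,"dz":0,"rx":0,"ry":0,"rz":0,"hand":-1}]}}

```text
clock: 9.2
tcp_pos: [0.5562, -0.075, 0.1559]
ee_rot: [-0.349, -3.122, 0.0]
wrist_force: [-0.3, -0.3, -1.6]
grip_width: 0.0124
```

{"fn": "step_arm", "kwargs": {"increments": [{"dx":0,"dy":0,"dz":0.05,"rx":0,"ry":0,"rz":0,"hand":-1},{"dx":0,"dy":0,"dz":0,"rx":0,"ry":0,"rz":0,"hand":-1}]}}

```text
clock: 9.4
tcp_pos: [0.5564, -0.075, 0.1558]
ee_rot: [0.349, 3.121, -0.0]
wrist_force: [0.1, -1.7, 2.3]
grip_width: 0.0125
```

{"fn": "step_arm", "kwargs": {"increments": [{"dx":0,"dy":0,"dz":0.05,"rx":0,"ry":0,"rz":0,"hand":-1},{"dx":0,"dy":0,"dz":0,"rx":0,"ry":0,"rz":0,"hand":-1}]}}

```text
clock: 9.6
tcp_pos: [0.5566, -0.0751, 0.1558]
ee_rot: [0.349, 3.12, -0.0]
wrist_force: [0.4, -1.3, 6.7]
grip_width: 0.0121
```

It touched down at TCP z = 0.1558 m against 0.156 expected, with 6.7 N upward. I relax slightly and release.

{"fn": "step_arm", "kwargs": {"increments": [{"dx":0,"dy":0,"dz":-0.05,"rx":0,"ry":0,"rz":0,"hand":-1},{"dx":0,"dy":0,"dz":0,"rx":0,"ry":0,"rz":0,"hand":-0.4},{"dx":0,"dy":0,"dz":0,"rx":0,"ry":0,"rz":0,"hand":0},{"dx":0,"dy":0,"dz":0,"rx":0,"ry":0,"rz":0,"hand":0},{"dx":0,"dy":0,"dz":0,"rx":0,"ry":0,"rz":0,"hand":0}]}}

```text
clock: 10.1
tcp_pos: [0.5561, -0.0749, 0.1553]
ee_rot: [-0.349, -3.122, -0.0]
wrist_force: [0.0, 0.3, 0.7]
grip_width: 0.0427
```

{"fn": "step_arm", "kwargs": {"increments": [{"dx":0,"dy":0,"dz":-1,"rx":0,"ry":0,"rz":0,"hand":0},{"dx":0,"dy":0,"dz":-2,"rx":0,"ry":0,"rz":0,"hand":0},{"dx":0,"dy":0,"dz":-3,"rx":0,"ry":0,"rz":0,"hand":0},{"dx":0,"dy":0,"dz":-3,"rx":0,"ry":0,"rz":0,"hand":0},{"dx":0,"dy":0,"dz":0,"rx":0,"ry":0,"rz":0,"hand":0}]}}

```text
clock: 10.6
tcp_pos: [0.5575, -0.0753, 0.2502]
ee_rot: [0.348, 3.115, -0.002]
wrist_force: [0.9, -0.4, -0.3]
grip_width: 0.0428
```

```bash
python3 - <<'E'
from h import *
R,t=pose();p,d=grab_frame("wrist");cv2.imwrite("pics/w9.png",p)
p,d=grab_frame("scene");cv2.imwrite("pics/s9c.png",cv2.resize(p[220:350,215:345],None,fx=4.5,fy=4.5,interpolation=cv2.INTER_CUBIC))
print(t,telemetry.observe()['q'])
E
```

```text
[ 0.55753373 -0.07529121  0.25023681] [-2.83446699e-01  2.78082492e-01  3.97020829e-02  1.33059912e+00
  3.09862685e-05 -6.06630306e-02]
```

View pics/w9.png

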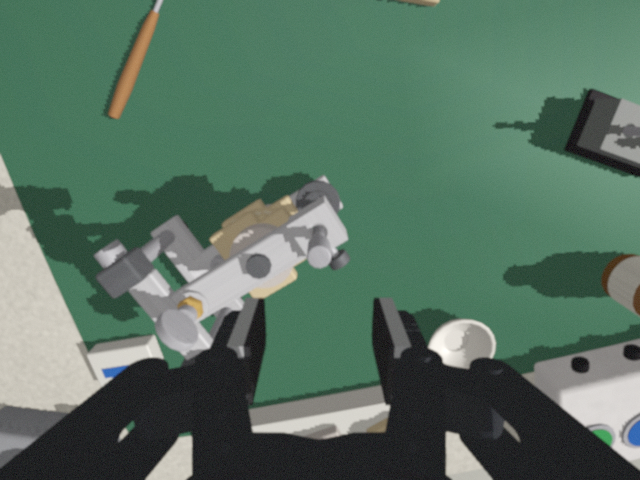

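View pics/s9c.png

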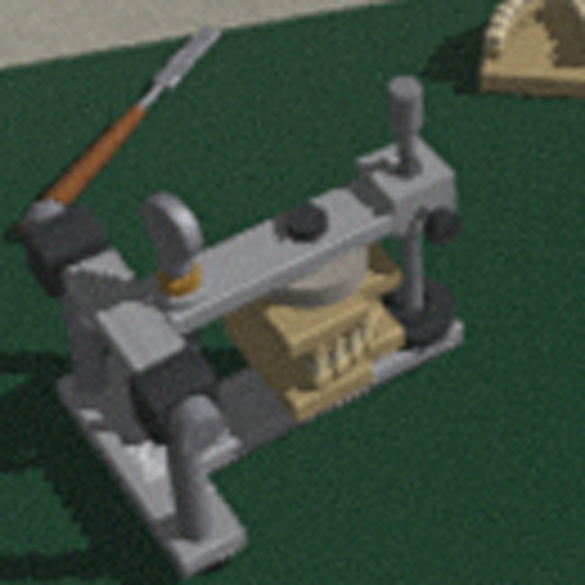

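The pin stands upright in the sleeve, released: knob at (318,240) in the wrist view, foot on the table in the scene view. Next I go above the screw.

{"fn": "step_arm", "kwargs": {"increments": [{"dx":-1.8,"dy":-3,"dz":0,"rx":0,"ry":0,"rz":0,"hand":0},{"dx":-2,"dy":-3.3,"dz":0,"rx":0,"ry":0,"rz":0,"hand":0},{"dx":-1.8,"dy":-3,"dz":0,"rx":0,"ry":0,"rz":0,"hand":0},{"dx":0,"dy":0,"dz":0,"rx":0,"ry":0,"rz":0,"hand":0},{"dx":0,"dy":0,"dz":0,"rx":0,"ry":0,"rz":0,"hand":0}]}}

```text
clock: 11.2
tcp_pos: [0.5899, -0.1785, 0.244]
ee_rot: [-0.351, -3.119, -0.002]
wrist_force: [-0.1, 0.1, -0.4]
grip_width: 0.0424
```

```bash
python3 - <<'E'
from h import *
R,t=pose();p,d=grab_frame("wrist");cv2.imwrite("pics/w10.png",p)
cv2.imwrite("pics/w10c.png",cv2.resize(p[170:330,240:400],None,fx=3.7,fy=3.7,interpolation=cv2.INTER_CUBIC))
np.savez('w10.npz',R=R,t=t)
print(t,R.round(3),telemetry.observe()['q'])
E
```

```text
[ 0.58985023 -0.1784532   0.24402084] [[-0.975  0.222 -0.002]
 [ 0.222  0.975  0.001]
 [ 0.003  0.001 -1.   ]] [-4.28913374e-01  3.75958780e-01  1.79089418e-01  1.37605417e+00
  2.01775962e-04 -2.05693670e-01]
```

View pics/w10c.png

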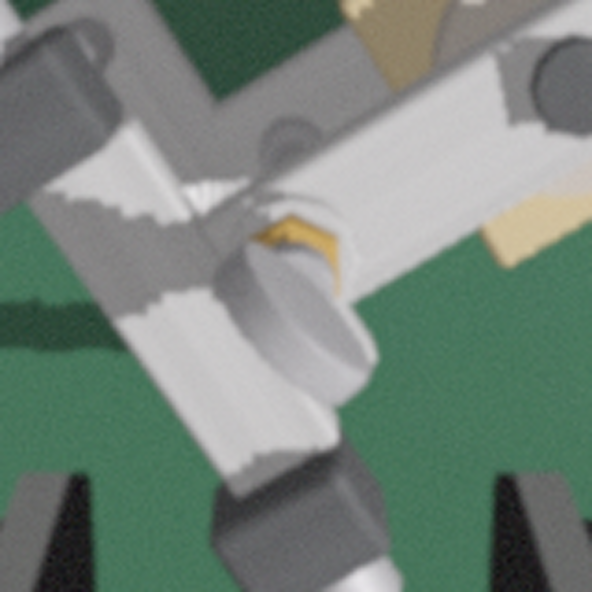

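The head is a coin on edge around crop (300,320), with its width running upper-left to lower-right. I'll use the depth image to get its footprint.

```bash
cat > scr.py <<'E'
from h import *
def cloud(zmin,zmax,box):
    R,t=pose();p,d=grab_frame("wrist")
    c=camera_info("wrist");K=np.array([[c['fx'],0,c['cx']],[0,c['fy'],c['cy']],[0,0,1]])
    u0,u1,v0,v1=box
    v,u=np.mgrid[v0:v1,u0:u1];z=d[v0:v1,u0:u1].ravel()
    n=cv2.undistortPoints(np.stack([u.ravel(),v.ravel()],1).astype(float)[:,None],K,np.array(c['dist'],float))[:,0]
    M=np.array(c['mount'])
    P=np.c_[n*z[:,None],z]; P=P@M[:3,:3].T+M[:3,3]; W=P@R.T+t
    m=(z>0)&(W[:,2]>zmin)&(W[:,2]<zmax)
    return W[m],P[m],R,t,p
E
python3 - <<'E'
from scr import *
W,P,R,t,p=cloud(.136,.175,(270,370,210,300))
cv2.imwrite("pics/w11.png",p)
m=np.linalg.norm(W[:,:2]-[.592,-.178],axis=1)<.025;W=W[m]
print(len(W),W.min(0),W.max(0),t)
for zz in (.136,.15,.157,.16):
    q=W[W[:,2]>zz];r=cv2.minAreaRect((q[:,:2]*1000).astype(np.float32));print(zz,len(q),r,q.mean(0))
    C=np.cov(q[:,:2].T);w,V=np.linalg.eigh(C);print('long dir deg',np.degrees(np.arctan2(V[1,1],V[0,1])),np.sqrt(w)*1000)
E
```

```text
1043 [ 0.57691203 -0.1893599   0.13600592] [ 0.60343699 -0.16831684  0.16495554] [ 0.58974969 -0.17770822  0.24449078]
0.136 1043 ((589.65625, -177.7528839111328), (28.50567626953125, 10.972572326660156), 33.043094635009766) [ 0.58869715 -0.17839209  0.15611674]
long dir deg -145.119886940332 [2.47186593 7.70841148]
0.15 833 ((590.4708251953125, -178.8852081298828), (28.374784469604492, 8.185853004455566), 33.043094635009766) [ 0.58881726 -0.17893654  0.15912163]
long dir deg -145.86722772279242 [2.46236205 7.69232358]
0.157 594 ((590.9402465820312, -178.5494384765625), (24.692686080932617, 8.156171798706055), 32.67470932006836) [ 0.58985633 -0.17880695  0.16123781]
long dir deg -146.73249368771758 [2.37970875 6.49356417]
0.16 447 ((590.6233520507812, -178.71456909179688), (20.34456443786621, 8.123401641845703), 32.22315216064453) [ 0.59031379 -0.17876162  0.16212766]
long dir deg -147.98466378824656 [2.28654701 5.28669711]
```

The footprint is 28 x 8 mm, top about 0.163–0.165 m, centre (0.5907, -0.1786), width at 33°. All of that fits the stated sizes. I turn the tool 0.80 rad anticlockwise to face it.

{"fn": "step_arm", "kwargs": {"increments": [{"dx":0,"dy":0,"dz":0,"rx":0,"ry":0,"rz":-0.14,"hand":0},{"dx":0,"dy":0,"dz":0,"rx":0,"ry":0,"rz":-0.14,"hand":0},{"dx":0,"dy":0,"dz":0,"rx":0,"ry":0,"rz":-0.14,"hand":0},{"dx":0,"dy":0,"dz":0,"rx":0,"ry":0,"rz":-0.14,"hand":0},{"dx":0,"dy":0,"dz":0,"rx":0,"ry":0,"rz":-0.14,"hand":0}]}}

```text
clock: 11.8
tcp_pos: [0.5899, -0.1766, 0.2457]
ee_rot: [-0.754, 3.05, 0.0]
wrist_force: [-0.2, -0.4, 0.5]
grip_width: 0.0424
```

{"fn": "step_arm", "kwargs": {"increments": [{"dx":0,"dy":0,"dz":0,"rx":0,"ry":0,"rz":-0.1,"hand":0},{"dx":0,"dy":0,"dz":0,"rx":0,"ry":0,"rz":0,"hand":0},{"dx":0,"dy":0,"dz":0,"rx":0,"ry":0,"rz":0,"hand":0}]}}

```text
clock: 12.1
tcp_pos: [0.5901, -0.1771, 0.2457]
ee_rot: [-0.891, 3.012, -0.0]
wrist_force: [0.2, 0.0, -0.9]
grip_width: 0.0428
```

```bash
python3 - <<'E'
from scr import *
W,P,R,t,p=cloud(.120,.19,(200,440,100,330))
cv2.imwrite("pics/w12.png",p)
r=np.linalg.norm(W[:,:2]-[.5907,-.1786],axis=1)
o=W[(r>.02)&(r<.09)&(W[:,2]>.128)];print('around',len(o),o[:,2].max() if len(o) else 0, o.mean(0) if len(o) else 0)
m=(r<.02)&(W[:,2]>.150);q=P[m]
for zz in (.15,.157):
    m=(r<.02)&(W[:,2]>zz);q=P[m]
    print(cv2.minAreaRect((q[:,:2]*1000).astype(np.float32)),len(q)); w,V=np.linalg.eigh(np.cov(q[:,:2].T));print(np.degrees(np.arctan2(V[1,1],V[0,1])))
s=telemetry.observe();print(t,R.round(3),s['q'],s['wrist_torque'])
E
```

```text
around 0 0 0
((1.2446393966674805, -2.400033473968506), (7.595081806182861, 27.96000099182129), 89.92448425292969) 660
-179.6770238332578
((0.49927616119384766, -2.28421950340271), (23.96123504638672, 7.558254241943359), 0.4452027678489685) 534
179.62518438730086
[ 0.59010293 -0.17712687  0.24569775] [[-0.839 -0.544  0.   ]
 [-0.544  0.839 -0.   ]
 [-0.    -0.    -1.   ]] [-4.27992430e-01  3.74707627e-01  1.80089591e-01  1.37603515e+00
  3.00075602e-05 -1.00325682e+00] [0.05274345 0.01733073 0.03333285]
```

View pics/w12.png

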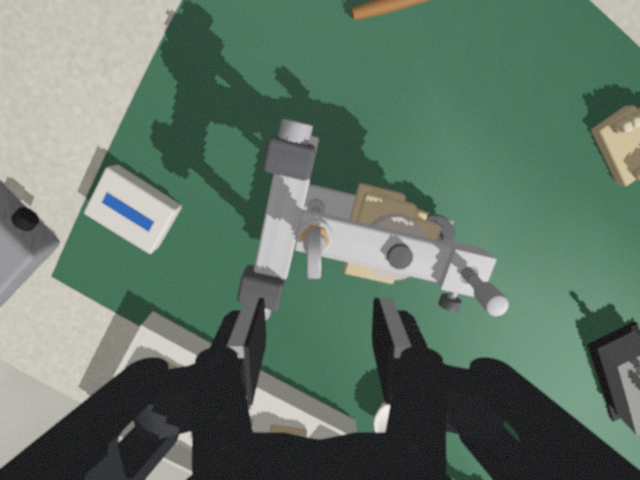

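The head is aligned to the jaws within 0.4°, offset (+0.7, -2.3) mm, and nothing nearby rises above 128 mm. I go down over it.

{"fn": "step_arm", "kwargs": {"increments": [{"dx":0.07,"dy":-0.23,"dz":2.5,"rx":0,"ry":0,"rz":0,"hand":0},{"dx":0,"dy":0,"dz":3,"rx":0,"ry":0,"rz":0,"hand":0},{"dx":0,"dy":0,"dz":2,"rx":0,"ry":0,"rz":0,"hand":0},{"dx":0,"dy":0,"dz":1,"rx":0,"ry":0,"rz":0,"hand":0},{"dx":0,"dy":0,"dz":0.5,"rx":0,"ry":0,"rz":0,"hand":-0.3}]}}

```text
clock: 12.65
tcp_pos: [0.5907, -0.1801, 0.1548]
ee_rot: [0.892, -3.011, -0.001]
wrist_force: [0.2, -0.5, -0.1]
grip_width: 0.0308
```

{"fn": "step_arm", "kwargs": {"increments": [{"dx":0,"dy":0,"dz":0,"rx":0,"ry":0,"rz":0,"hand":-0.5},{"dx":0,"dy":0,"dz":0,"rx":0,"ry":0,"rz":0,"hand":-0.5},{"dx":0,"dy":0,"dz":0,"rx":0,"ry":0,"rz":0,"hand":-0.5}]}}

```text
clock: 12.95
tcp_pos: [0.5914, -0.1805, 0.1565]
ee_rot: [-0.893, 3.011, -0.002]
wrist_force: [-0.2, -0.3, -0.3]
grip_width: 0.0213
```

```bash
python3 - <<'E'
from h import *
R,t=pose();p,d=grab_frame("wrist");cv2.imwrite("pics/w13.png",cv2.resize(p[240:440,220:420],None,fx=3,fy=3,interpolation=cv2.INTER_CUBIC))
p,d=grab_frame("scene");cv2.imwrite("pics/s13c.png",cv2.resize(p[220:320,205:305],None,fx=5.5,fy=5.5,interpolation=cv2.INTER_CUBIC))
s=telemetry.observe();print(t,s['wrist_force'],s['wrist_torque'],s['grip_width'])
E
```

```text
[ 0.59135436 -0.18052282  0.15652086] [ 0.42323172  0.20852854 -0.24821436] [-0.0565019  -0.0164437   0.01879769] 0.021212776954805647
```

View pics/w13.png

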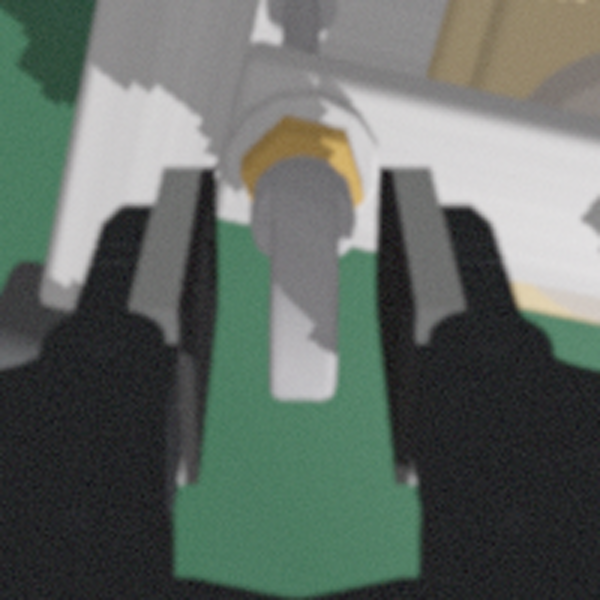

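View pics/s13c.png

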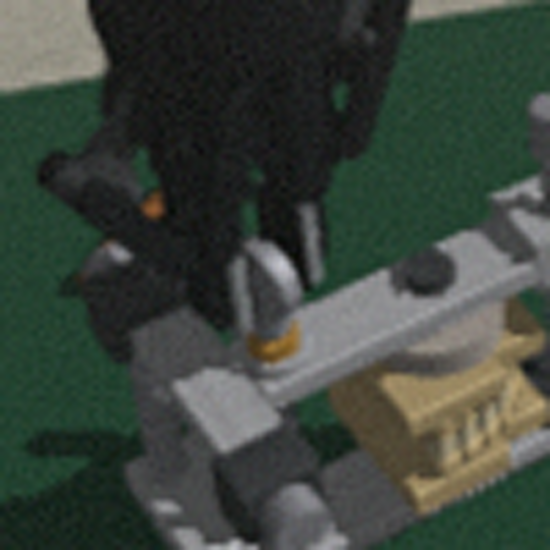

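The head is between the pads at crop (305,~300). I'll measure its offset in the tool frame again.

```bash
python3 - <<'E'
from scr import *
W,P,R,t,p=cloud(.134,.170,(305,338,270,390))
q=P[np.abs(P[:,1])<.0075]
print(len(q),q.min(0),q.max(0))
print(cv2.minAreaRect((q[:,:2]*1000).astype(np.float32)))
s=telemetry.observe();print(t,R.round(3),s['q'])
E
```

```text
1922 [-0.0148031  -0.00509996 -0.00870465] [0.0141787  0.00744504 0.0221959 ]
((-0.3210172653198242, 1.2130002975463867), (28.96452522277832, 12.549509048461914), 0.597645103931427)
[ 0.59117489 -0.18046379  0.15621811] [[-0.838 -0.546  0.001]
 [-0.546  0.838 -0.001]
 [-0.001 -0.001 -1.   ]] [-4.31909643e-01  4.11959096e-01  8.34169789e-03  1.16622160e+00
  1.86280695e-05 -1.00905207e+00]
```

{"fn": "step_arm", "kwargs": {"increments": [{"dx":-0.03,"dy":0.09,"dz":0,"rx":0,"ry":0,"rz":0,"hand":-0.5},{"dx":0,"dy":0,"dz":0,"rx":0,"ry":0,"rz":0,"hand":-0.5},{"dx":0,"dy":0,"dz":0,"rx":0,"ry":0,"rz":0,"hand":-1},{"dx":0,"dy":0,"dz":0,"rx":0,"ry":0,"rz":0,"hand":-1},{"dx":0,"dy":0,"dz":0,"rx":0,"ry":0,"rz":0,"hand":-1}], "squeeze": 60}}

```text
clock: 13.6
tcp_pos: [0.5909, -0.1797, 0.1557]
ee_rot: [-0.894, 3.011, -0.001]
wrist_force: [1.7, -2.1, 1.9]
grip_width: 0.0064
```

{"fn": "step_arm", "kwargs": {"increments": [{"dx":0,"dy":0,"dz":0,"rx":0,"ry":0,"rz":0,"hand":-1},{"dx":0,"dy":0,"dz":0,"rx":0,"ry":0,"rz":0,"hand":-1}]}}

```text
clock: 13.8
tcp_pos: [0.5909, -0.1796, 0.1556]
ee_rot: [-0.894, 3.011, -0.001]
wrist_force: [1.5, -1.8, 0.7]
grip_width: 0.0066
```

```bash
cat > st.py <<'E'
from h import *
F=[];T=[]
s=telemetry.observe()
R,t=pose();y=R[:,1]
print('t',round(s['clock'],2),'pos',t.round(4),'yaw_y',round(np.arctan2(y[1],y[0]),4),'F',np.round(s['wrist_force'],1),'T',np.round(s['wrist_torque'],3),'w',round(s['grip_width'],4),'q6',round(s['q'][5],3),'tau6',round(s['joint_torque'][5],3),'tilt',R[:,2].round(3))
E
python3 st.py
```

```text
t 13.8 pos [ 0.5909 -0.1796  0.1556] yaw_y 2.1479 F [ 1.5 -1.8  0.7] T [-0.461 -0.206 -0.031] w 0.0066 q6 -1.008 tau6 -0.042 tilt [ 0. -0. -1.]
```

The head is gripped: the opening reads 6.6 mm for 8 mm, the same bias as on the knob. I start turning clockwise.

{"fn": "step_arm", "kwargs": {"increments": [{"dx":0,"dy":0,"dz":0,"rx":0,"ry":0,"rz":0.1,"hand":-1},{"dx":0,"dy":0,"dz":0,"rx":0,"ry":0,"rz":0.1,"hand":-1},{"dx":0,"dy":0,"dz":0,"rx":0,"ry":0,"rz":0.1,"hand":-1},{"dx":0,"dy":0,"dz":0.01,"rx":0,"ry":0,"rz":0.1,"hand":-1},{"dx":0,"dy":0,"dz":0,"rx":0,"ry":0,"rz":0,"hand":-1}]}}

```text
clock: 14.3
tcp_pos: [0.5907, -0.1792, 0.1555]
ee_rot: [-0.276, 3.129, 0.001]
wrist_force: [-0.0, 0.1, 3.3]
grip_width: 0.0065
```

```bash
python3 st.py
```

```text
t 14.3 pos [ 0.5907 -0.1792  0.1555] yaw_y 1.7467 F [-0.   0.1  3.3] T [ 0.044 -0.081  0.   ] w 0.0065 q6 -0.606 tau6 1.399 tilt [ 0.  0. -1.]
```

{"fn": "step_arm", "kwargs": {"increments": [{"dx":0,"dy":0,"dz":0,"rx":0,"ry":0,"rz":0.1,"hand":-1},{"dx":0,"dy":0,"dz":0,"rx":0,"ry":0,"rz":0.1,"hand":-1},{"dx":0,"dy":0,"dz":0.01,"rx":0,"ry":0,"rz":0.1,"hand":-1},{"dx":0,"dy":0,"dz":0,"rx":0,"ry":0,"rz":0,"hand":-1}]}}

```text
clock: 14.7
tcp_pos: [0.5907, -0.1789, 0.1554]
ee_rot: [0.19, 3.136, 0.001]
wrist_force: [0.1, 3.6, 4.0]
grip_width: 0.0068
```

```bash
python3 st.py
```

```text
t 14.7 pos [ 0.5907 -0.1789  0.1554] yaw_y 1.4497 F [0.1 3.6 4. ] T [ 0.566 -0.09  -0.04 ] w 0.0068 q6 -0.309 tau6 1.399 tilt [ 0.     0.001 -1.   ]
```

{"fn": "step_arm", "kwargs": {"increments": [{"dx":0,"dy":0,"dz":0,"rx":0,"ry":0,"rz":0.05,"hand":-1},{"dx":0,"dy":0,"dz":0,"rx":0,"ry":0,"rz":0.05,"hand":-1},{"dx":0,"dy":0,"dz":0,"rx":0,"ry":0,"rz":0,"hand":-1}]}}

```text
clock: 15.0
tcp_pos: [0.5907, -0.1788, 0.1554]
ee_rot: [0.343, 3.123, 0.002]
wrist_force: [1.1, 4.6, 3.4]
grip_width: 0.007
```

```bash
python3 st.py
```

```text
t 15.0 pos [ 0.5907 -0.1788  0.1554] yaw_y 1.3521 F [1.1 4.6 3.4] T [ 0.892 -0.111 -0.033] w 0.007 q6 -0.212 tau6 0.67 tilt [ 0.     0.001 -1.   ]
```

Turned 0.80 rad, with a slight sideways pull of 4.6 N. I recentre by 0.6 mm and continue.

{"fn": "step_arm", "kwargs": {"increments": [{"dx":0,"dy":0.06,"dz":0,"rx":0,"ry":0,"rz":0.05,"hand":-1},{"dx":0,"dy":0,"dz":0,"rx":0,"ry":0,"rz":0.05,"hand":-1},{"dx":0,"dy":0,"dz":0,"rx":0,"ry":0,"rz":0,"hand":-1}]}}

```text
clock: 15.3
tcp_pos: [0.5908, -0.1786, 0.1554]
ee_rot: [0.499, 3.102, 0.001]
wrist_force: [-0.5, 2.3, 4.0]
grip_width: 0.0066
```

```bash
python3 st.py
```

```text
t 15.3 pos [ 0.5908 -0.1786  0.1554] yaw_y 1.2515 F [-0.5  2.3  4. ] T [ 0.668 -0.016 -0.026] w 0.0066 q6 -0.11 tau6 0.669 tilt [ 0.  0. -1.]
```

{"fn": "step_arm", "kwargs": {"increments": [{"dx":0,"dy":0,"dz":0,"rx":0,"ry":0,"rz":0.05,"hand":-1},{"dx":0,"dy":0,"dz":0,"rx":0,"ry":0,"rz":0.05,"hand":-1},{"dx":0,"dy":0,"dz":0,"rx":0,"ry":0,"rz":0,"hand":-1}]}}

```text
clock: 15.6
tcp_pos: [0.5908, -0.1785, 0.1554]
ee_rot: [-0.654, -3.073, -0.001]
wrist_force: [0.1, 4.4, 5.3]
grip_width: 0.007
```

```bash
python3 st.py
```

```text
t 15.6 pos [ 0.5908 -0.1785  0.1554] yaw_y 1.1514 F [0.1 4.4 5.3] T [ 0.896 -0.042 -0.024] w 0.007 q6 -0.01 tau6 0.67 tilt [ 0.     0.001 -1.   ]
```

{"fn": "step_arm", "kwargs": {"increments": [{"dx":0,"dy":0.04,"dz":-0.02,"rx":0,"ry":0,"rz":0.05,"hand":-1},{"dx":0,"dy":0,"dz":0,"rx":0,"ry":0,"rz":0.05,"hand":-1},{"dx":0,"dy":0,"dz":0,"rx":0,"ry":0,"rz":0,"hand":-1}]}}

```text
clock: 15.9
tcp_pos: [0.5909, -0.1783, 0.1554]
ee_rot: [-0.807, -3.036, -0.0]
wrist_force: [1.3, 3.9, 2.5]
grip_width: 0.0067
```

```bash
python3 st.py
```

```text
t 15.9 pos [ 0.5909 -0.1783  0.1554] yaw_y 1.0511 F [1.3 3.9 2.5] T [ 0.796 -0.088 -0.01 ] w 0.0067 q6 0.091 tau6 0.67 tilt [-0.  0. -1.]
```

{"fn": "step_arm", "kwargs": {"increments": [{"dx":0,"dy":0,"dz":0,"rx":0,"ry":0,"rz":0.05,"hand":-1},{"dx":0,"dy":0,"dz":0,"rx":0,"ry":0,"rz":0.05,"hand":-1},{"dx":0,"dy":0,"dz":0,"rx":0,"ry":0,"rz":0,"hand":-1}]}}

```text
clock: 16.2
tcp_pos: [0.591, -0.1782, 0.1553]
ee_rot: [-0.958, -2.992, -0.001]
wrist_force: [0.1, 5.4, 4.1]
grip_width: 0.0065
```

```bash
python3 st.py
```

```text
t 16.2 pos [ 0.591  -0.1782  0.1553] yaw_y 0.9511 F [0.1 5.4 4.1] T [ 0.94  -0.172 -0.059] w 0.0065 q6 0.191 tau6 0.671 tilt [-0.     0.001 -1.   ]
```

{"fn": "step_arm", "kwargs": {"increments": [{"dx":0.03,"dy":0.04,"dz":0,"rx":0,"ry":0,"rz":0.05,"hand":-1},{"dx":0,"dy":0,"dz":0,"rx":0,"ry":0,"rz":0.05,"hand":-1},{"dx":0,"dy":0,"dz":0,"rx":0,"ry":0,"rz":0,"hand":-1}]}}

```text
clock: 16.5
tcp_pos: [0.5911, -0.178, 0.1554]
ee_rot: [1.107, 2.94, 0.0]
wrist_force: [1.4, 2.7, 2.3]
grip_width: 0.0064
```

```bash
python3 st.py
```

```text
t 16.5 pos [ 0.5911 -0.178   0.1554] yaw_y 0.8509 F [1.4 2.7 2.3] T [ 0.682 -0.286 -0.028] w 0.0064 q6 0.292 tau6 0.671 tilt [ 0.  0. -1.]
```

{"fn": "step_arm", "kwargs": {"increments": [{"dx":0,"dy":0,"dz":0,"rx":0,"ry":0,"rz":0.05,"hand":-1},{"dx":0,"dy":0,"dz":0,"rx":0,"ry":0,"rz":0.05,"hand":-1},{"dx":0,"dy":0,"dz":0,"rx":0,"ry":0,"rz":0,"hand":-1}]}}

```text
clock: 16.8
tcp_pos: [0.5911, -0.1779, 0.1554]
ee_rot: [1.252, 2.881, 0.0]
wrist_force: [1.5, 3.5, 1.7]
grip_width: 0.0066
```

```bash
python3 st.py
```

```text
t 16.8 pos [ 0.5911 -0.1779  0.1554] yaw_y 0.7509 F [1.5 3.5 1.7] T [ 0.81  -0.466 -0.008] w 0.0066 q6 0.392 tau6 0.671 tilt [ 0.  0. -1.]
```

{"fn": "step_arm", "kwargs": {"increments": [{"dx":0.02,"dy":0.02,"dz":0,"rx":0,"ry":0,"rz":0.05,"hand":-1},{"dx":0,"dy":0,"dz":0,"rx":0,"ry":0,"rz":0.05,"hand":-1},{"dx":0,"dy":0,"dz":0,"rx":0,"ry":0,"rz":0,"hand":-1}]}}

```text
clock: 17.1
tcp_pos: [0.5912, -0.1777, 0.1554]
ee_rot: [1.395, 2.815, 0.0]
wrist_force: [2.9, 2.3, -0.1]
grip_width: 0.0065
```

```bash
python3 st.py
```

```text
t 17.1 pos [ 0.5912 -0.1777  0.1554] yaw_y 0.6508 F [ 2.9  2.3 -0.1] T [ 0.678 -0.554 -0.04 ] w 0.0065 q6 0.492 tau6 0.672 tilt [ 0. -0. -1.]
```

{"fn": "step_arm", "kwargs": {"increments": [{"dx":0,"dy":0,"dz":0,"rx":0,"ry":0,"rz":0.05,"hand":-1},{"dx":0,"dy":0,"dz":0,"rx":0,"ry":0,"rz":0.05,"hand":-1},{"dx":0,"dy":0,"dz":0,"rx":0,"ry":0,"rz":0,"hand":-1}]}}

```text
clock: 17.4
tcp_pos: [0.5912, -0.1777, 0.1554]
ee_rot: [1.533, 2.742, 0.0]
wrist_force: [3.2, 3.6, -0.2]
grip_width: 0.0066
```

```bash
python3 st.py
```

```text
t 17.4 pos [ 0.5912 -0.1777  0.1554] yaw_y 0.5509 F [ 3.2  3.6 -0.2] T [ 0.759 -0.823 -0.074] w 0.0066 q6 0.592 tau6 0.618 tilt [ 0.  0. -1.]
```

{"fn": "step_arm", "kwargs": {"increments": [{"dx":0.01,"dy":0.04,"dz":0.01,"rx":0,"ry":0,"rz":0.05,"hand":-1},{"dx":0,"dy":0,"dz":0,"rx":0,"ry":0,"rz":0.05,"hand":-1},{"dx":0,"dy":0,"dz":0,"rx":0,"ry":0,"rz":0,"hand":-1}]}}

```text
clock: 17.7
tcp_pos: [0.5914, -0.1775, 0.1553]
ee_rot: [1.669, 2.661, -0.0]
wrist_force: [2.8, 2.5, 0.0]
grip_width: 0.0071
```

```bash
python3 st.py
```

```text
t 17.7 pos [ 0.5914 -0.1775  0.1553] yaw_y 0.4508 F [2.8 2.5 0. ] T [ 0.611 -0.703 -0.019] w 0.0071 q6 0.693 tau6 0.672 tilt [ 0. -0. -1.]
```

{"fn": "step_arm", "kwargs": {"increments": [{"dx":0,"dy":0,"dz":0,"rx":0,"ry":0,"rz":0.05,"hand":-1},{"dx":0,"dy":0,"dz":0,"rx":0,"ry":0,"rz":0,"hand":-1}]}}

```text
clock: 17.9
tcp_pos: [0.5915, -0.1775, 0.1554]
ee_rot: [1.735, 2.619, 0.0]
wrist_force: [4.2, 2.5, 0.2]
grip_width: 0.0068
```

```bash
python3 st.py
```

```text
t 17.9 pos [ 0.5915 -0.1775  0.1554] yaw_y 0.4008 F [4.2 2.5 0.2] T [ 0.521 -0.816 -0.026] w 0.0068 q6 0.743 tau6 0.601 tilt [ 0. -0. -1.]
```

{"fn": "step_arm", "kwargs": {"increments": [{"dx":0,"dy":0.04,"dz":0,"rx":0,"ry":0,"rz":0.05,"hand":-1},{"dx":0,"dy":0,"dz":0,"rx":0,"ry":0,"rz":0,"hand":-1}]}}

```text
clock: 18.1
tcp_pos: [0.5916, -0.1774, 0.1553]
ee_rot: [1.8, 2.575, -0.0]
wrist_force: [1.5, 1.6, 0.9]
grip_width: 0.0065
```

```bash
python3 st.py
```

```text
t 18.1 pos [ 0.5916 -0.1774  0.1553] yaw_y 0.3505 F [1.5 1.6 0.9] T [ 0.467 -0.665 -0.044] w 0.0065 q6 0.793 tau6 0.605 tilt [-0. -0. -1.]
```

{"fn": "step_arm", "kwargs": {"increments": [{"dx":0,"dy":0,"dz":0,"rx":0,"ry":0,"rz":0.05,"hand":-1},{"dx":0,"dy":0,"dz":0,"rx":0,"ry":0,"rz":0,"hand":-1}]}}

```text
clock: 18.3
tcp_pos: [0.5916, -0.1774, 0.1554]
ee_rot: [1.863, 2.53, -0.001]
wrist_force: [2.4, 1.8, 0.8]
grip_width: 0.0071
```

```bash
python3 st.py
```

```text
t 18.3 pos [ 0.5916 -0.1774  0.1554] yaw_y 0.3013 F [2.4 1.8 0.8] T [ 0.284 -0.679  0.77 ] w 0.0071 q6 0.843 tau6 1.47 tilt [-0. -0. -1.]
```

{"fn": "step_arm", "kwargs": {"increments": [{"dx":0,"dy":0,"dz":0,"rx":0,"ry":0,"rz":0.05,"hand":-1},{"dx":0,"dy":0,"dz":0,"rx":0,"ry":0,"rz":0,"hand":-1}]}}

```text
clock: 18.5
tcp_pos: [0.5917, -0.1773, 0.1554]
ee_rot: [1.925, 2.483, -0.001]
wrist_force: [3.2, 1.1, 0.7]
grip_width: 0.0063
```

```bash
python3 st.py
```

```text
t 18.5 pos [ 0.5917 -0.1773  0.1554] yaw_y 0.2518 F [3.2 1.1 0.7] T [ 0.103 -0.599  1.396] w 0.0063 q6 0.892 tau6 2.04 tilt [-0. -0. -1.]
```

It seated: the vertical torque jumped from about 0 to 0.77 and then 1.40 N m, at yaw of about 0.347 after 1.80 rad (inside the stated range). I unwind and find where the torque returns to zero, to check for slip in the grip.

{"fn": "step_arm", "kwargs": {"increments": [{"dx":0,"dy":0,"dz":0,"rx":0,"ry":0,"rz":-0.05,"hand":-1},{"dx":0,"dy":0,"dz":0,"rx":0,"ry":0,"rz":0,"hand":-1}]}}

```text
clock: 18.7
tcp_pos: [0.5917, -0.1773, 0.1554]
ee_rot: [1.862, 2.53, -0.0]
wrist_force: [3.4, 1.1, -0.0]
grip_width: 0.0067
```

```bash
python3 st.py
```

```text
t 18.7 pos [ 0.5917 -0.1773  0.1554] yaw_y 0.3021 F [ 3.4  1.1 -0. ] T [ 0.254 -0.707  0.75 ] w 0.0067 q6 0.842 tau6 0.122 tilt [ 0. -0. -1.]
```

{"fn": "step_arm", "kwargs": {"increments": [{"dx":0,"dy":0,"dz":0,"rx":0,"ry":0,"rz":-0.02,"hand":-1},{"dx":0,"dy":0,"dz":0,"rx":0,"ry":0,"rz":0,"hand":-1}]}}

```text
clock: 18.9
tcp_pos: [0.5916, -0.1773, 0.1553]
ee_rot: [1.841, 2.546, -0.0]
wrist_force: [2.7, -0.1, -0.6]
grip_width: 0.0067
```

```bash
python3 st.py
```

```text
t 18.9 pos [ 0.5916 -0.1773  0.1553] yaw_y 0.3189 F [ 2.7 -0.1 -0.6] T [ 0.204 -0.671  0.463] w 0.0067 q6 0.825 tau6 0.223 tilt [ 0. -0. -1.]
```

{"fn": "step_arm", "kwargs": {"increments": [{"dx":0,"dy":0,"dz":0,"rx":0,"ry":0,"rz":-0.02,"hand":-1},{"dx":0,"dy":0,"dz":0,"rx":0,"ry":0,"rz":0,"hand":-1}]}}

```text
clock: 19.1
tcp_pos: [0.5916, -0.1773, 0.1554]
ee_rot: [1.816, 2.564, -0.0]
wrist_force: [3.2, 1.9, -0.2]
grip_width: 0.0069
```

```bash
python3 st.py
```

```text
t 19.1 pos [ 0.5916 -0.1773  0.1554] yaw_y 0.3384 F [ 3.2  1.9 -0.2] T [ 0.228 -0.692  0.091] w 0.0069 q6 0.805 tau6 -0.191 tilt [ 0. -0. -1.]
```

{"fn": "step_arm", "kwargs": {"increments": [{"dx":0,"dy":0,"dz":0,"rx":0,"ry":0,"rz":-0.02,"hand":-1},{"dx":0,"dy":0,"dz":0,"rx":0,"ry":0,"rz":0,"hand":-1}]}}

```text
clock: 19.3
tcp_pos: [0.5916, -0.1773, 0.1554]
ee_rot: [-1.79, -2.582, 0.0]
wrist_force: [2.8, 0.3, -0.4]
grip_width: 0.0066
```

```bash
python3 st.py
```

```text
t 19.3 pos [ 0.5916 -0.1773  0.1554] yaw_y 0.3587 F [ 2.8  0.3 -0.4] T [ 0.178 -0.664  0.062] w 0.0066 q6 0.785 tau6 -0.202 tilt [-0. -0. -1.]
```

The unwinding was elastic with no slip: torque reaches zero at yaw of about 0.343. A quarter turn back therefore means yaw of about 1.915.

{"fn": "step_arm", "kwargs": {"increments": [{"dx":0,"dy":-0.04,"dz":0,"rx":0,"ry":0,"rz":-0.1,"hand":-1},{"dx":0,"dy":0,"dz":0,"rx":0,"ry":0,"rz":-0.1,"hand":-1},{"dx":-0.01,"dy":-0.04,"dz":-0.01,"rx":0,"ry":0,"rz":-0.1,"hand":-1},{"dx":0,"dy":0,"dz":0,"rx":0,"ry":0,"rz":-0.1,"hand":-1},{"dx":0,"dy":0,"dz":0,"rx":0,"ry":0,"rz":0,"hand":-1}]}}

```text
clock: 19.8
tcp_pos: [0.591, -0.1777, 0.1555]
ee_rot: [1.24, 2.886, 0.0]
wrist_force: [4.0, 0.5, -0.2]
grip_width: 0.0067
```

```bash
python3 st.py
```

```text
t 19.8 pos [ 0.591  -0.1777  0.1555] yaw_y 0.7593 F [ 4.   0.5 -0.2] T [ 0.184 -0.72   0.056] w 0.0067 q6 0.383 tau6 -1.395 tilt [ 0.  0. -1.]
```

{"fn": "step_arm", "kwargs": {"increments": [{"dx":-0.02,"dy":-0.02,"dz":0,"rx":0,"ry":0,"rz":-0.1,"hand":-1},{"dx":0,"dy":0,"dz":0,"rx":0,"ry":0,"rz":-0.1,"hand":-1},{"dx":-0.03,"dy":-0.04,"dz":-0.01,"rx":0,"ry":0,"rz":-0.1,"hand":-1},{"dx":0,"dy":0,"dz":0,"rx":0,"ry":0,"rz":-0.1,"hand":-1},{"dx":0,"dy":0,"dz":0,"rx":0,"ry":0,"rz":0,"hand":-1}]}}

```text
clock: 20.3
tcp_pos: [0.5907, -0.1783, 0.1555]
ee_rot: [-0.646, -3.074, -0.0]
wrist_force: [1.5, 1.8, 0.6]
grip_width: 0.007
```

```bash
python3 st.py
```

```text
t 20.3 pos [ 0.5907 -0.1783  0.1555] yaw_y 1.1567 F [1.5 1.8 0.6] T [ 0.4   -0.393  0.071] w 0.007 q6 -0.015 tau6 -1.392 tilt [-0.001  0.    -1.   ]
```

{"fn": "step_arm", "kwargs": {"increments": [{"dx":0,"dy":-0.03,"dz":0,"rx":0,"ry":0,"rz":-0.1,"hand":-1},{"dx":0,"dy":0,"dz":0,"rx":0,"ry":0,"rz":-0.1,"hand":-1},{"dx":0,"dy":-0.03,"dz":-0.01,"rx":0,"ry":0,"rz":-0.1,"hand":-1},{"dx":0,"dy":0,"dz":0,"rx":0,"ry":0,"rz":-0.1,"hand":-1},{"dx":0,"dy":0,"dz":0,"rx":0,"ry":0,"rz":-0.1,"hand":-1}]}}

```text
clock: 20.8
tcp_pos: [0.5906, -0.1791, 0.1556]
ee_rot: [0.135, -3.138, 0.0]
wrist_force: [1.7, 0.4, -1.5]
grip_width: 0.0064
```

{"fn": "step_arm", "kwargs": {"increments": [{"dx":0,"dy":0,"dz":0,"rx":0,"ry":0,"rz":-0.1,"hand":-1},{"dx":0,"dy":0,"dz":0,"rx":0,"ry":0,"rz":-0.1,"hand":-1},{"dx":0,"dy":0,"dz":0,"rx":0,"ry":0,"rz":-0.03,"hand":-1},{"dx":0,"dy":0,"dz":0,"rx":0,"ry":0,"rz":0,"hand":-1}]}}

```text
clock: 21.2
tcp_pos: [0.5907, -0.1793, 0.1557]
ee_rot: [0.49, -3.103, 0.001]
wrist_force: [1.6, -1.2, 0.2]
grip_width: 0.0065
```

```bash
python3 st.py
```

```text
t 21.2 pos [ 0.5907 -0.1793  0.1557] yaw_y 1.8838 F [ 1.6 -1.2  0.2] T [-0.248 -0.316  0.019] w 0.0065 q6 -0.743 tau6 -0.475 tilt [-0. -0. -1.]
```

{"fn": "step_arm", "kwargs": {"increments": [{"dx":0,"dy":0,"dz":0,"rx":0,"ry":0,"rz":-0.03,"hand":-1},{"dx":0,"dy":0,"dz":0,"rx":0,"ry":0,"rz":0,"hand":-1},{"dx":0,"dy":0,"dz":0,"rx":0,"ry":0,"rz":0,"hand":-1}]}}

```text
clock: 21.5
tcp_pos: [0.5907, -0.1793, 0.1557]
ee_rot: [0.54, -3.095, 0.001]
wrist_force: [0.1, -2.3, -0.8]
grip_width: 0.0064
```

```bash
python3 st.py; python3 - <<'E'
from h import *
p,d=grab_frame("wrist");cv2.imwrite("pics/w20.png",p)
p,d=grab_frame("scene");cv2.imwrite("pics/s20.png",p)
E
```

```text
t 21.5 pos [ 0.5907 -0.1793  0.1557] yaw_y 1.9166 F [ 0.1 -2.3 -0.8] T [-0.532 -0.224  0.024] w 0.0064 q6 -0.776 tau6 -0.003 tilt [-0. -0. -1.]
```

View pics/w20.png

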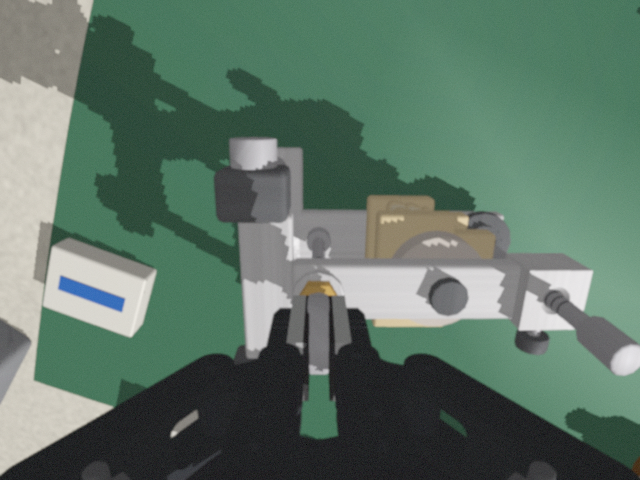

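View pics/s20.png

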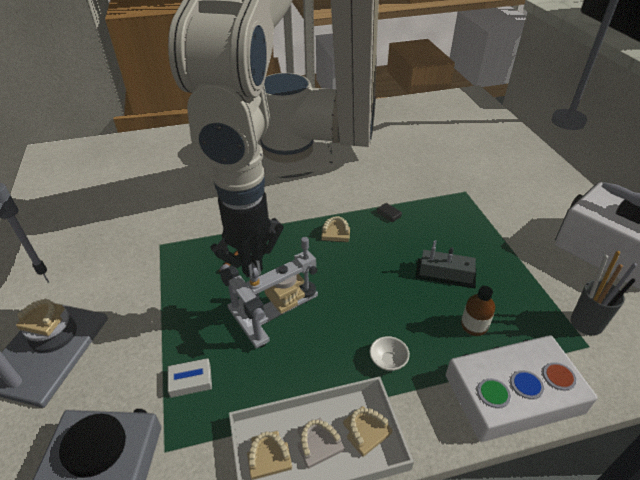

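The head (318,330) is square between the pads, at yaw 1.917 against a target of 1.915. The pin stands in its sleeve, and nothing else on the bench has moved. I hand the job in.

```bash
python3 -c "
from rig import ticket
print(ticket.close_job())"
```

```text
the job is handed in; nothing more can be done
None
```

The incisal pin is standing on the incisal table, and the stop screw is backed off a quarter turn with the gripper still holding its head. I handed the job in at about 21.6 s of the 61 s allowed.

- **Pin:** I took it from the stand, lowered it through the sleeve without contact forces, and it touched down within about 0.2 mm of the expected height with about 7 N. I then released it. The wrist and scene pictures show it upright in the sleeve with its foot on the table.
- **Screw seating:** I turned it clockwise about 1.80 rad, within the expected 0.9–1.9 rad, until it met the hard stop. The torque then rose from about zero to 1.4 N m. Unwinding it was elastic, so the head did not slip in the grip.
- **Back-off:** I turned it back to 1.574 rad from seated, against 1.571 rad for a quarter turn. The seated angle is good to about ±0.005 rad.
- **At hand-in:** The grip was set to 60 N with almost no turning moment on the screw. The last pictures showed nothing else on the bench moved.

**Checks that disagreed:**
- The wrist camera and the fixed cameras differed by 1–2 mm on the sleeve position, so I used a point between the two.
- The finger opening reads about 1.3 mm low on both the knob and the screw head.
- The screw's 0.04 N m friction was too small to separate from the torque noise.

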